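Change the grinding capsule in the sprung clamp of a capsule mill

ROBOT

A 6-joint arm with a two-finger parallel gripper is mounted at the origin on a cart in front of the work surface, level with it; the furniture and walls round the work are solid. World frame = base frame: x ahead of the robot, y to its left, z up, the work surface at z = 0. Lengths are in m, angles in rad, forces in N, time in s.
With the tool pointing down it reaches from about 0.35 to 0.975 m from the base axis. Payload 4.9 kg.
Tool frame: the origin (TCP) lies on the centre line of the jaws, within the pads' length; the fingertips stand 14 mm ahead of it and the grasp point (between the pads) lies 5 mm behind it; x points along the fingers, z is the direction in which the jaws open and shut, and the axes are right-handed (so a half turn about x gives the same grasp; the last joint's range is limited). The gripper opens to 85 mm and grips with 20 to 120 N. Pads are 22 mm wide; open, the fingers measure 114 mm over their backs; the gripper's body (76 mm by 85 mm) begins 54 mm behind the grasp point. The pads swing forward as they close: fully open they stand 13 mm farther back than shut.
Start: joints at [1.14, 0.053, 1.613, -0, 1.476, -0.119], TCP at [0.192, 0.595, 0.245] pointing down, gripper open.
Joint ranges: [-3.01, 3.01], [-1.01, 2.22], [0.06, 2.58], [-1.02, 4.17], [0.09, 2.62], [-3.14, 3.14]. Speed limits (rad/s): [2.57, 2.57, 3.14, 3.14, 3.14, 3.14].

INTERFACE

Orientations are given as a rotation vector (axis times angle).
In Python, from station import ctrl gives the robot as it stands.
- The arm moves only by the tool move_arm, never from a script. Its argument "increments" is a list that holds one entry, the list of rows, each a list of 4 numbers: the shift along the tool's x, y, z in units of 25 cm (1.0 is 25 cm), then the turn about the tool's x in units of 90 degrees (1.0 is 90 degrees). A call has 1 to 20 rows; each row shifts and turns the commanded pose from where the row before left it, along the tool's axes as they then stand; what a row does not reach is not made up. A row lasts 1/12 s, in which the tool goes at most 41.7 mm and 7.16 degrees, less where a joint would pass 70% of its speed; a pose out of reach is approached as far as the arm can. A call with a number of a shift or a turn outside -1 to 1 is refused whole. A call with a gripper value outside its range is refused whole. "gripper" is the closure, from 0 (fully open) to 1 (shut), set as the call begins (left out, the last holds). The fingers move at their own pace and stop on an object; "squeeze" is the grip in N (left out, the last holds). Time passes only in rows, so rows that do not move let the fingers close. It gives the time, the measured TCP pose, the force and the opening at its end, in the units of the state.
- ctrl.get_obs(): the state, without advancing time (a new reading comes with each control period).
- ctrl.get_image(name): name is "scene" or "top" or "wrist"; returns a dict with "pixels" (384x512x3 uint8, red, green, blue), "depth" (384x512 float32, m along the optical axis (not along the pixel's ray), 0 where there is no reading), "K" (3x3 intrinsics, pixels), "k1" (the pictures are not rectified: a ray, as slopes to the right and down, at radius r is drawn at 1 + k1 r^2 times it, then the intrinsics apply), "extrinsics" (4x4, takes a point from camera to world coordinates); the wrist camera has in their place "tool_from_camera" (4x4, takes a point from camera to tool coordinates, whose origin is the TCP and whose axes are the tool frame's). Camera axes: x right, y up, looking along -z (the intrinsics and any distortion apply to the point x, -y, -z); pixel columns grow to the right and rows downward; lengths in m; the calibration is good to about 2 mm. A picture is of the moment at which its call begins: read the wrist's pose just before it.
- ctrl.finish_job(): hands the job in, once; it reports no verdict.
Trained networks look in the newest picture that a camera, given by its name, has taken for a name from the list of things; names that differ only in an ending like _2 or _b are one class to them, and where a whole thing is asked for, a point or a joint stands for the part that bears it (a point fixed in the world has none). Each returns a list of dicts, best first, with "score" (0 to 1); they miss things now and then, are a little off and sometimes report something else, mostly with a low value. They report only what shows in the picture. A call takes as long as a camera call.
- ctrl.trace(camera, target): "region" (384x512 bool, what is visible of it) and "pixel" ([row, column] in pixels, amid what is visible of it).
The state is a dict: "t": time; "q": joint angles; "dq": joint speeds; "effort": joint torques, N m; "tool_pos": TCP position; "tool_rot": TCP orientation; "contact_force": force on the tool from outside, world axes, zero at the start; "wrist_torque": the same for the moment, N m; "opening": finger opening in m.
Only numpy, scipy, OpenCV 4.12 (cv2) and the standard library are available. Lean on these libraries where they do the work, as an engineer would, in place of code of your own. Each camera call takes 0.05 s, during which the arm holds its last target. There are 200 camera calls.

TASK

The capsule mill has finished: draw its sprung clamp back and latch it in the notch, take the finished steel grinding capsule out of the cradle and lay it in the middle of the V of the bench rest. Then lay the fresh capsule, which lies loose on the mouse pad, in the cradle with its narrow cap towards the clamp, and unlatch the clamp so that it springs forward and holds the capsule against the end stop. Leave both capsules lying still (they roll away if left on the open bench) and do not disturb the other things.

Things in the scene. Friction and masses are not known exactly. Their poses are not given: they have to be found in the camera images.
- mill: Capsule mill, fixed: white box 136 x 236 x 44 mm, aluminium deck at z 58 mm. Origin on the bench under the cradle's middle; x away from the control panel, y from the end stop towards the clamp, z up; the box spans y -83 to +153 mm. The clamp's housing, 52 mm wide, spans y 73 to 144 mm; its top (z 127 mm) is a steel gate plate with a hook-shaped slot for the handle
- cradle_axis (a point): Where the middle of a loaded capsule's axis lies: mill x 0, y 0, z 95 mm. The cradle is a 120 degree V along the mill's y, y -31 to +29 mm, only 22 mm wide, on a narrow post, so fingers pass down beside a capsule to 28 mm under its axis. End stop: round face of 13 mm radius at y -34 mm looking to +y, on a 34 mm wide, 20 mm thick web
- mill_clamp (a joint): Slide of the clamp, m: 0 forward, grows as it is drawn back along the mill's +y, at most 0.042. Its round nose (14 mm radius, on the cradle's axis) faces the stop, at mill y = 0.026 + this value. A spring pushes it forward with 5 N at 0, 13 N fully back. 0.008 with a capsule clamped, 0.028 latched in the notch
- mill_handle (a joint): Swing of the clamp's handle about the clamp's axis, rad: 0 upright, 0.47 leaning to the mill's -x (over the notch). It can swing only while mill_clamp is 0.033 or more. Swung to 0.47 and let forward it drops into the notch and stays at 0.028; a 5 mm tongue keeps it there until it is drawn back to 0.033 and swung upright. Swings easily, stays where left
- handle_ball (a point): Centre of the black ball knob, 20 mm in diameter, on top of the handle (6 mm rod), 60 mm from the clamp's axis. In the mill frame: x = -0.060 sin(mill_handle), y = 0.088 + mill_clamp, z = 0.095 + 0.060 cos(mill_handle)
- capsule_done: Finished capsule, clamped in the mill at the start: steel cylinder 30 mm in diameter, 48 mm long, with a narrower knurled cap, 24 mm in diameter, 20 mm long; about 0.18 kg. Origin on its axis at half its 68 mm length; x along the axis from the foot (-34 mm) to the cap's end (+34 mm), the 30 mm part from -34 to +14 mm; it balances near x = -6 mm
- capsule_next: Fresh capsule, the same as capsule_done in size, shape and frame, lying on its side on the thin mouse pad (3 mm thick, its axis at z = 18 mm), its cap pointing any way. It rolls freely when touched from one side
- capsule_next_cap (a point): Centre of the outer end of the fresh capsule's cap, 34 mm along x from its origin
- rest: Bench rest, fixed: dark foot plate 78 x 64 x 8 mm with a narrow 120 degree steel V along its x, 64 mm long, 22 mm wide. Origin on the bench under its middle; a capsule lying in the V has its axis along x at y = 0, z = 40 mm (either way round). Fingers pass down on both sides to z = 12 mm. Behind it stands the computer tower, 340 mm high, front face at world x 0.53, y -0.33 to -0.15
- petri_1: Bystander: closed petri dish, 62 mm wide, 14 mm high, origin under its centre
- die_body: Bystander: pellet die body, steel, 38 mm wide, 58 mm high, origin under its centre
- jar_blue: Bystander: small jar, 54 mm wide, 55 mm high, origin under its centre
- dropper_bottle: Bystander: dropper bottle, 33 mm wide, 88 mm high, origin under its centre
- standard_bottle: Bystander: bottle with screw cap, 48 mm wide, 110 mm high, origin under its centre
- weight_50: Bystander: brass knob weight, 18 mm wide, 31 mm high, origin under its centre

How it is judged:
By the outcome, as a careful person would: the job done as asked, in the order asked, and still so for the second after the job is handed in, with the robot touching nothing.
It also fails if it takes over 72 s, if anything falls off the work surface, if the arm or the gripper's body presses on something with over 40 N, if the wrist force passes 120 N, or if a joint passes its speed limit or range.

## Working session

There is one attempt and no reset: what is moved stays moved. The work goes in short steps, Python scripts to look and compute and a tool call to move; the robot and the scene stay as the last step left them, time stands still between calls to the robot, and variables do not carry over. Pictures are saved under pics/ and viewed, about 8 in all and at most 12, crops included, and the job is handed in when it is done.

Besides the shell and the picture viewer there is one more tool, called after ">>>" as name(argument=value, ...), one argument or row to a line, values as JSON. move_arm: Moves the arm, as the interface text tells. Shifts and turns lie within -1 to 1; 1 stands for 25 cm of shift or 90 degrees of turn. Its arguments: {"type":"object","properties":{"increments":{"type":"array","items":{"type":"array","items":{"type":"array","items":{"type":"number","minimum":-1,"maximum":1}}}},"gripper":{"type":"number"},"squeeze":{"type":"number"}},"required":["increments"]}

```bash
ls; mkdir -p pics
cat > h.py <<'E'
import numpy as np, cv2
from scipy.spatial.transform import Rotation as R
from station import ctrl
def T_tool(o):
    T=np.eye(4);T[:3,:3]=R.from_rotvec(o["tool_rot"]).as_matrix();T[:3,3]=o["tool_pos"];return T
def grab(name):
    o=ctrl.get_obs(); im=ctrl.get_image(name)
    im["E"]=T_tool(o)@np.array(im["tool_from_camera"]) if name=="wrist" else np.array(im["extrinsics"])
    return im
def rays(im,rc):
    rc=np.atleast_2d(np.asarray(rc,float)); K=np.array(im["K"]);k=float(im["k1"])
    p=cv2.undistortPoints(rc[:,None,::-1].copy(),K,np.array([k,0,0,0.]))[:,0]
    return np.c_[p[:,0],-p[:,1],-np.ones(len(p))]
def cloud(im,rc):
    rc=np.atleast_2d(rc).astype(int); d=im["depth"][rc[:,0],rc[:,1]]
    P=rays(im,rc)*d[:,None]; P=P[d>0]
    return P@im["E"][:3,:3].T+im["E"][:3,3]
def onz(im,rc,z):
    d=rays(im,rc)@im["E"][:3,:3].T; c=im["E"][:3,3]
    return c+d*((z-c[2])/d[:,2])[:,None]
def save(im,f,crop=None,s=1):
    p=im["pixels"][:,:,::-1]
    if crop: p=p[crop[0]:crop[1],crop[2]:crop[3]]
    cv2.imwrite("pics/"+f,cv2.resize(p,None,fx=s,fy=s,interpolation=cv2.INTER_CUBIC))
E
python3 - <<'E'
from h import *
np.set_printoptions(precision=4,suppress=True)
o=ctrl.get_obs();print(o)
for n in ["top","scene"]:
    im=grab(n);save(im,n+".png",s=1.5)
    print(n,im["K"],im["k1"],im["E"])
    for t in ["mill","handle_ball","capsule_done","capsule_next","capsule_next_cap","rest","petri_1","die_body","jar_blue","dropper_bottle","standard_bottle","weight_50"]:
        r=ctrl.trace(n,t)
        if r:
            r=r[0];P=cloud(im,np.argwhere(r["region"]))
            print(t,round(r["score"],2),r["pixel"],len(P),np.median(P,0) if len(P) else "",np.percentile(P,2,axis=0),np.percentile(P,98,axis=0))
E
```

```text
pics
{'t': 0.0, 'q': array([ 1.14  ,  0.0534,  1.6143, -0.    ,  1.476 , -0.119 ]), 'dq': array([-0.0003,  0.0029,  0.0004,  0.0012,  0.0008,  0.0003]), 'effort': array([  0.0002, -39.3683, -37.0175,  -0.0001,   0.0072,   0.    ]), 'tool_pos': array([0.1915, 0.5943, 0.2441]), 'tool_rot': array([-0.9776,  1.3426,  0.9759]), 'contact_force': array([ 0.0479, -0.4429,  0.2719]), 'wrist_torque': array([-0.017 , -0.0432,  0.0132]), 'opening': 0.08566596926965082}
top [[414.3845   0.     252.5537]
 [  0.     414.3845 194.9257]
 [  0.       0.       1.    ]] -0.012986714299181582 [[-0.0019  0.9807 -0.1954  0.2904]
 [-1.     -0.0004  0.0081  0.0221]
 [ 0.0079  0.1954  0.9807  1.3602]
 [ 0.      0.      0.      1.    ]]
mill 0.81 [200.5, 169.7] 2970 [0.5262 0.2691 0.0596] [0.4714 0.148  0.0323] [0.603  0.3688 0.1325]
handle_ball 0.47 [193.4, 146.1] 24 [0.5382 0.3206 0.1641] [0.5327 0.3148 0.1554] [0.5433 0.3289 0.1705]
capsule_done 0.79 [195.8, 182.7] 166 [0.5378 0.2207 0.1088] [0.5261 0.195  0.099 ] [0.5527 0.2561 0.1155]
capsule_next 0.71 [225.9, 264.6] 197 [ 0.4557 -0.032   0.0302] [ 0.4411
[... 1429 characters left out ...]
393  0.0283] [ 0.4389 -0.0632  0.006 ] [0.4656 0.0031 0.0347]
rest 0.92 [319.1, 261.8] 887 [ 0.4219 -0.2376  0.0101] [ 0.3855 -0.2694  0.0038] [ 0.4587 -0.1955  0.0305]
petri_1 0.54 [239.0, 286.4] 186 [ 0.5903 -0.0616  0.0118] [ 0.5729 -0.0876  0.005 ] [ 0.6174 -0.0393  0.0159]
die_body 0.79 [212.5, 201.7] 272 [0.4255 0.0954 0.0457] [0.4107 0.0885 0.0066] [0.4431 0.1201 0.0598]
jar_blue 0.89 [206.1, 273.7] 433 [0.6094 0.0174 0.0514] [0.5908 0.0023 0.0017] [0.6407 0.0512 0.057 ]
dropper_bottle 0.86 [277.6, 278.9] 361 [ 0.4902 -0.1801  0.0586] [ 0.4797 -0.1881  0.0065] [ 0.5095 -0.1635  0.0903]
weight_50 0.6 [173.7, 170.1] 49 [0.414  0.3071 0.0159] [0.4077 0.3023 0.001 ] [0.4225 0.3169 0.0311]
```

View pics/top.png

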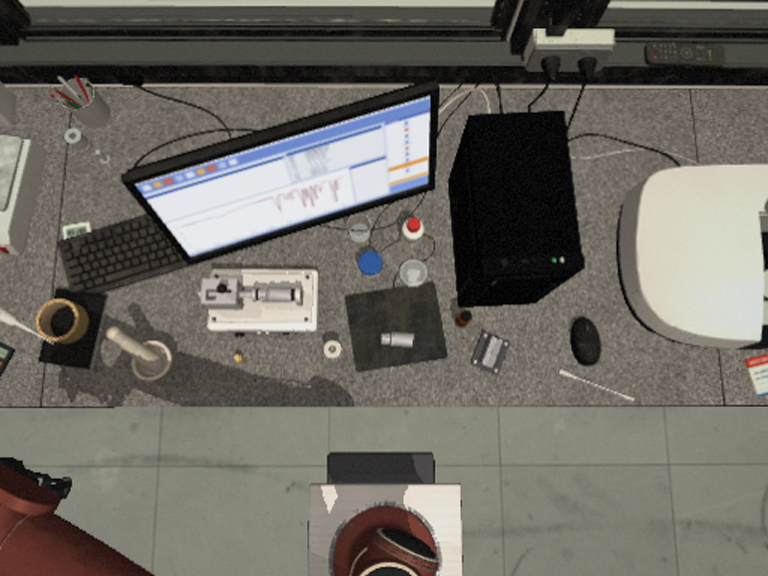

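View pics/scene.png

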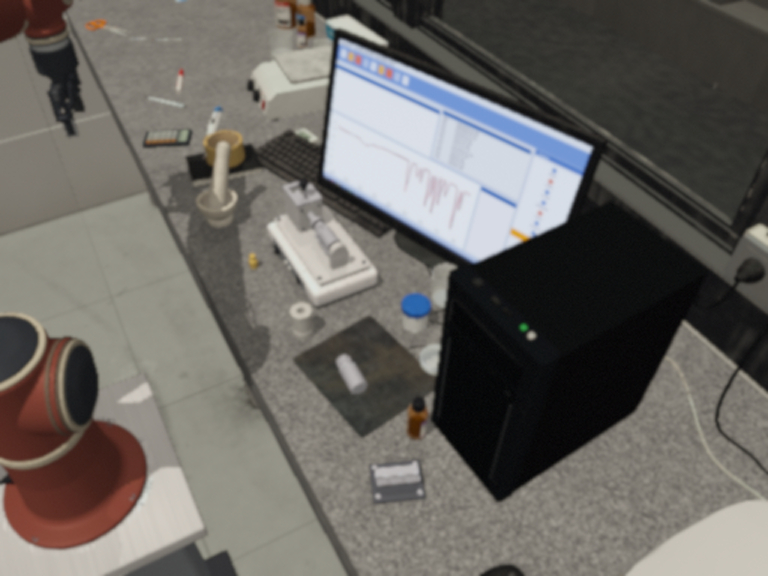

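Both pictures show the mill at the left (top view, 1.5x scale, around (260,300)). Its clamp and ball knob are on the left side at (222,287), towards world +y. The fresh capsule is on the pad at (396,340), the rest at (490,350), and the dropper bottle at (463,317) close to the rest. The monitor's lower edge runs near the mill's back, so I'll check that clearance next.

Run:
```python
from h import *
np.set_printoptions(precision=3,suppress=True)
o=ctrl.get_obs();print(T_tool(o))
im=grab("wrist");print(im["tool_from_camera"] if "tool_from_camera" in im else "",im["K"],im["k1"])
# tall things near mill and route, both cameras
for n in ["top","scene"]:
    im=grab(n);P=cloud(im,np.argwhere(im["depth"]>0))
    for y0 in np.arange(-0.35,0.46,0.05):
        s=P[(P[:,1]>y0)&(P[:,1]<y0+.05)&(P[:,0]>.3)&(P[:,0]<.85)]
        print(n,"y%.2f"%y0,[ (round(float(s[s[:,2]>z][:,0].min()),3) if (s[:,2]>z).any() else None) for z in (.1,.14,.2,.26,.34)])
```

```text
[[-0.    -0.952  0.307  0.192]
 [ 0.     0.307  0.952  0.595]
 [-1.     0.     0.     0.245]
 [ 0.     0.     0.     1.   ]]
[[-0.002  0.294 -0.956 -0.129]
 [ 0.001  0.956  0.294  0.075]
 [ 1.    -0.    -0.002  0.001]
 [ 0.     0.     0.     1.   ]] [[323.294   0.    252.944]
 [  0.    323.294 192.203]
 [  0.      0.      1.   ]] 0.01761687283215891
top y-0.35 [0.528, 0.528, 0.528, 0.528, 0.558]
top y-0.30 [0.525, 0.525, 0.525, 0.525, 0.547]
top y-0.25 [0.522, 0.522, 0.522, 0.522, 0.544]
top y-0.20 [0.522, 0.522, 0.522, 0.522, 0.529]
top y-0.15 [0.645, 0.645, 0.645, 0.645, None]
top y-0.10 [0.675, 0.778, 0.793, 0.804, 0.821]
top y-0.05 [0.681, 0.764, 0.776, 0.79, 0.805]
top y-0.00 [0.738, 0.748, 0.76, 0.773, 0.788]
top y0.05 [0.716, 0.73, 0.744, 0.759, 0.773]
top y0.10 [0.699, 0.715, 0.728, 0.742, 0.755]
top y0.15 [0.524, 0.699, 0.71, 0.725, 0.74]
top y0.20 [0.525, 0.683, 0.696, 0.709, 0.725]
top y0.25 [0.522, 0.667, 0.679, 0.692, 0.708]
top y0.30 [0.514, 0.532, 0.658, 0.673, 0.692]
top y0.35 [0.515, 0.632, 0.648, 0.655, 0.675]
top y0.40 [0.614, 0.62, 0.633, 0.641, 0.659]
top y0.45 [0.43, None, None, None, None]
scene y-0.35 [0.526, 0.526, 0.526, 0.526, None]
scene y-0.30 [0.522, 0.522, 0.522, 0.522, None]
scene y-0.25 [0.519, 0.519, 0.519, 0.519, None]
scene y-0.20 [0.519, 0.519, 0.519, 0.519, None]
scene y-0.15 [0.802, 0.802, 0.802, 0.802, None]
scene y-0.10 [0.79, 0.79, 0.79, 0.803, 0.82]
scene y-0.05 [0.761, 0.761, 0.772, 0.786, 0.805]
scene y-0.00 [0.735, 0.743, 0.757, 0.771, 0.787]
scene y0.05 [0.715, 0.727, 0.742, 0.754, 0.773]
scene y0.10 [0.703, 0.712, 0.723, 0.738, 0.756]
scene y0.15 [0.519, 0.695, 0.709, 0.721, 0.74]
scene y0.20 [0.522, 0.678, 0.693, 0.706, 0.724]
scene y0.25 [0.512, 0.662, 0.676, 0.688, 0.706]
scene y0.30 [0.51, 0.527, 0.657, 0.674, 0.692]
scene y0.35 [0.511, 0.63, 0.644, 0.655, 0.676]
scene y0.40 [0.608, 0.619, 0.632, 0.643, 0.659]
scene y0.45 [0.421, None, None, None, None]
```

>>> move_arm(
  increments=[
    [[-0.08, 0, 0, -0.0663], [-0.08, 0, 0, -0.0663], [-0.08, 0, 0, -0.0664], [0, -0.113, -0.112, 0], [0, -0.113, -0.112, 0], [0, -0.113, -0.112, 0], [0, -0.113, -0.112, 0], [0, -0.113, -0.112, 0], [0, -0.113, -0.112, 0], [0, -0.113, -0.112, 0], [0, -0.113, -0.112, 0], [0, -0.113, -0.112, 0], [0, -0.113, -0.112, 0], [0, -0.113, -0.112, 0], [0, -0.113, -0.112, 0], [0, 0, 0, 0], [0, 0, 0, 0]],
  ],
  gripper=0.5,
)

```text
t: 2.87
tool_pos: [0.532, 0.2576, 0.305]
tool_rot: [-1.207, 1.211, 1.208]
contact_force: [-0.6, -0.3, 0.2]
opening: 0.0424
```

Run:
```python
from h import *
np.set_printoptions(precision=4,suppress=True)
o=ctrl.get_obs();print(T_tool(o),o["opening"])
im=grab("wrist");save(im,"w1.png",s=1.5)
for t in ["mill","handle_ball","capsule_done","mill_clamp","cradle_axis"]:
    r=ctrl.trace("wrist",t)
    if r:
        r=r[0];P=cloud(im,np.argwhere(r["region"]))
        print(t,round(r["score"],2),r["pixel"],len(P))
        if len(P):print(np.median(P,0),np.percentile(P,2,axis=0),np.percentile(P,98,axis=0))
        if t=="handle_ball": print("ball ray",onz(im,r["pixel"],.155))
        if t=="mill":
            Q=P[(P[:,2]<.062)&(P[:,2]>.04)]; print("z",np.percentile(Q[:,2],[5,50,95])); print("rect",cv2.minAreaRect((Q[:,:2]*1000).astype(np.float32)))
        if t=="capsule_done":
            Q=P[P[:,2]>.1]; m=Q.mean(0); u=np.linalg.svd(Q[:,:2]-m[:2])[2][0]; print("axis deg",np.degrees(np.arctan2(u[1],u[0])),m)
```

```text
[[-0.0007 -1.      0.0028  0.532 ]
 [ 0.0001  0.0028  1.      0.2576]
 [-1.      0.0007  0.0001  0.305 ]
 [ 0.      0.      0.      1.    ]] 0.042356297432953764
mill 0.82 [151.5, 270.2] 20323
[0.5214 0.2795 0.0583] [0.4707 0.1555 0.0355] [0.6019 0.3715 0.1544]
z [0.0419 0.0577 0.0594]
rect ((538.06103515625, 264.0573425292969), (232.65528869628906, 135.17459106445312), 89.85636138916016)
handle_ball 0.75 [189.0, 323.7] 482
[0.5382 0.3232 0.1615] [0.5304 0.3152 0.1008] [0.5545 0.3427 0.1655]
ball ray [[0.5406 0.3227 0.155 ]]
capsule_done 0.67 [171.0, 219.9] 1733
[0.5366 0.2271 0.1065] [0.5248 0.1964 0.0957] [0.5536 0.2614 0.1106]
axis deg 88.53338944791402 [0.5375 0.2274 0.1067]
mill_clamp 0.56 [176.5, 315.1] 1303
[0.5381 0.3166 0.1044] [0.5273 0.2636 0.0942] [0.5508 0.3843 0.1651]
cradle_axis 0.9 [155.0, 271.4] 20140
[0.5213 0.2797 0.0583] [0.4713 0.1557 0.037 ] [0.6019 0.3711 0.155 ]
```

View pics/w1.png

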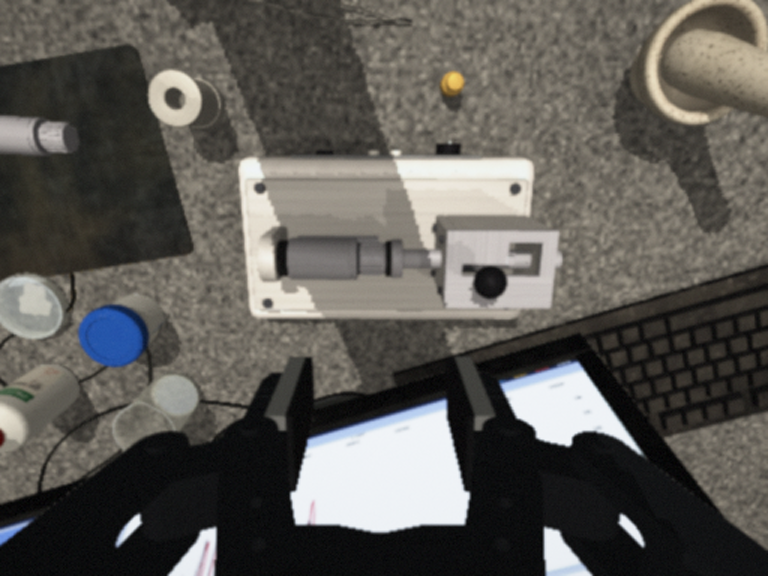

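The wrist view shows the panel on the near side, so mill x is close to world +x. The capsule sits in the cradle with its cap towards the clamp at 1.5x pixel (370,258). The ball knob is upright at (490,282), and the notch is on the near side at (525,255). The mill origin is about (0.538, 0.229) with yaw near 0.

>>> move_arm(
  increments=[
    [[0, -0.013, 0.134, 0], [0, -0.013, 0.134, 0], [0.1, 0, 0, 0], [0.1, 0, 0, 0], [0.1, 0, 0, 0], [0.1, 0, 0, 0], [0.1, 0, 0, 0], [0.06, 0, 0, 0], [0.06, 0, 0, 0], [0, 0, 0, 0], [0, 0, 0, 0]],
  ],
  gripper=0.5,
  squeeze=30,
)

```text
t: 4.08
tool_pos: [0.5372, 0.3263, 0.1501]
tool_rot: [-1.21, 1.209, 1.21]
contact_force: [0.8, 0.4, 0.7]
opening: 0.0425
```

>>> move_arm(
  increments=[
    [[0, 0, 0, 0], [0, 0, 0, 0], [0, 0, 0, 0], [0, 0, 0, 0], [0, 0, 0, 0], [0, 0, 0, 0]],
  ],
  gripper=1,
)

```text
t: 4.58
tool_pos: [0.5386, 0.3248, 0.1528]
tool_rot: [-1.213, 1.209, 1.206]
contact_force: [-2.1, -5.7, 3.1]
opening: 0.0181
```

>>> move_arm(
  increments=[
    [[0, 0, 0.031, 0], [0, 0, 0.031, 0], [0, 0, 0.031, 0], [0, 0, 0.031, 0], [0, 0, 0, 0], [0, 0, 0, 0]],
  ],
  squeeze=50,
)

```text
t: 5.08
tool_pos: [0.5388, 0.3544, 0.1528]
tool_rot: [-1.215, 1.212, 1.205]
contact_force: [-1.3, -12.0, 5.0]
opening: 0.0169
```

>>> move_arm(
  increments=[
    [[0.002, 0.028, 0, 0], [0.005, 0.028, 0, 0], [0.006, 0.028, 0, 0], [0.009, 0.028, 0, 0], [0, 0, 0, 0], [0, 0, 0, 0]],
  ],
)

```text
t: 5.58
tool_pos: [0.5103, 0.3561, 0.1473]
tool_rot: [-1.211, 1.208, 1.207]
contact_force: [0.3, 0.2, 0.3]
opening: 0.0025
```

Run:
```python
from h import *
np.set_printoptions(precision=4,suppress=True)
for n in ["top","wrist"]:
    im=grab(n)
    r=ctrl.trace(n,"handle_ball")
    for q in r[:1]:
        P=cloud(im,np.argwhere(q["region"]));print(n,q["score"],q["pixel"],onz(im,q["pixel"],.15),np.median(P,0) if len(P) else "")
    if n=="wrist": save(im,"w2.png",s=1.5)
```

```text
top 0.41 [201.7, 177.3] [[0.5111 0.2353 0.15  ]] [0.5294 0.2513 0.0594]
```

View pics/w2.png

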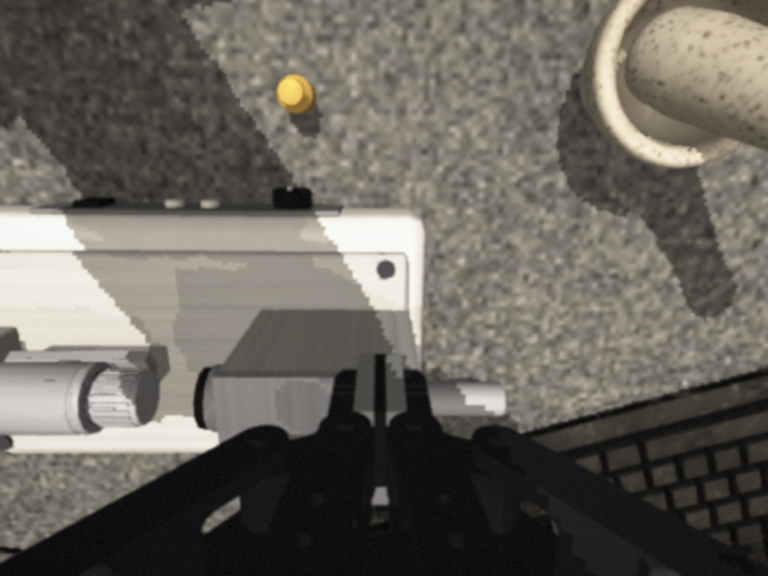

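The fingers have closed to 2.5 mm, so the ball slipped out. The clamp nose at (205,410) still looks drawn back from the capsule's cap at (155,395). I'll raise the gripper and look.

>>> move_arm(
  increments=[
    [[-0.1, 0, 0, 0], [-0.14, 0, 0, 0], [-0.14, 0, 0, 0], [-0.14, 0, 0, 0], [0, 0, -0.1, 0], [0, 0, -0.1, 0], [0, 0, 0, 0]],
  ],
  gripper=0.5,
)

```text
t: 6.37
tool_pos: [0.5102, 0.305, 0.2765]
tool_rot: [-1.21, 1.208, 1.206]
contact_force: [0.1, 1.0, -0.4]
opening: 0.0425
```

Run:
```python
from h import *
np.set_printoptions(precision=4,suppress=True)
im=grab("wrist")
for t in ["handle_ball","capsule_done","mill_clamp"]:
    for q in ctrl.trace("wrist",t)[:1]:
        P=cloud(im,np.argwhere(q["region"]));print(t,q["score"],q["pixel"],onz(im,q["pixel"],.155),np.median(P,0),np.percentile(P,2,axis=0),np.percentile(P,98,axis=0))
save(im,"w3.png",crop=(60,270,100,450),s=2.2)
```

```text
handle_ball 0.62 [223.8, 271.7] [[0.5409 0.3221 0.155 ]] [0.5371 0.3241 0.1618] [0.53   0.3155 0.1009] [0.5477 0.3327 0.1654]
capsule_done 0.72 [197.1, 167.8] [[0.5174 0.2373 0.155 ]] [0.5345 0.2268 0.1065] [0.5246 0.1963 0.0933] [0.5502 0.2599 0.1105]
mill_clamp 0.91 [207.7, 271.6] [[0.5266 0.3218 0.155 ]] [0.5369 0.3155 0.1031] [0.5272 0.2644 0.096 ] [0.5471 0.3837 0.1651]
```

View pics/w3.png

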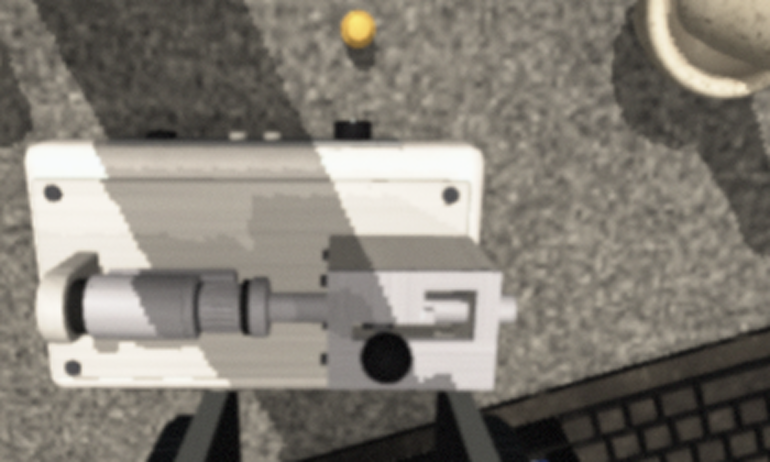

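The clamp has sprung back to its start with the ball upright at (387,357), so nothing is lost. For the retry I'll turn the jaws 45 degrees. One pad then pushes the ball positively both in +y and towards -x, with the fingers used as a cage and set a little lower.

>>> move_arm(
  increments=[
    [[0, -0.11, 0.078, 0], [0, 0, 0, -0.0715], [0, 0, 0, -0.0715], [0, 0, 0, -0.0715], [0, 0, 0, -0.0715], [0, 0, 0, -0.0715], [0, 0, 0, -0.0715], [0, 0, 0, -0.071], [0.12, 0, 0, 0], [0.12, 0, 0, 0], [0.12, 0, 0, 0], [0.12, 0, 0, 0], [0.038, 0, 0, 0], [0, 0, 0, 0], [0, 0, 0, 0]],
  ],
  gripper=0.5,
)

```text
t: 7.82
tool_pos: [0.5369, 0.3273, 0.1452]
tool_rot: [-1.761, 0.728, 1.761]
contact_force: [1.1, 0.2, 0.6]
opening: 0.0427
```

>>> move_arm(
  increments=[
    [[0, 0, 0, 0], [0, 0, 0, 0], [0, 0, 0, 0], [0, 0, 0, 0], [0, 0, 0, 0]],
  ],
  gripper=0.76,
  squeeze=60,
)

```text
t: 8.23
tool_pos: [0.5381, 0.3265, 0.1467]
tool_rot: [-1.762, 0.727, 1.757]
contact_force: [3.3, -2.7, 2.7]
opening: 0.0204
```

Run:
```python
from h import *
np.set_printoptions(precision=4,suppress=True)
print(T_tool(ctrl.get_obs()))
```

```text
[[ 0.003  -0.7067 -0.7075  0.5381]
 [ 0.0003 -0.7075  0.7067  0.3265]
 [-1.     -0.0023 -0.0019  0.1467]
 [ 0.      0.      0.      1.    ]]
```

>>> move_arm(
  increments=[
    [[0, -0.0212, 0.0212, 0], [0, -0.0212, 0.0212, 0], [0, -0.0212, 0.0212, 0], [0, -0.0212, 0.0212, 0], [0, 0, 0, 0], [0, 0, 0, 0]],
  ],
)

```text
t: 8.73
tool_pos: [0.5407, 0.3556, 0.1459]
tool_rot: [-1.768, 0.726, 1.751]
contact_force: [15.3, -5.1, -4.7]
opening: 0.0202
```

>>> move_arm(
  increments=[
    [[0, -0.009, 0.009, 0], [0, 0, 0, 0], [0, 0, 0, 0]],
  ],
)

```text
t: 8.98
tool_pos: [0.5418, 0.3562, 0.1457]
tool_rot: [-1.772, 0.731, 1.749]
contact_force: [17.3, -12.2, -4.1]
opening: 0.0205
```

Run:
```python
from h import *
im=grab("wrist");save(im,"w4.png",crop=(150,384,110,400),s=2.4)
im=grab("scene");save(im,"s4.png",crop=(90,210,140,280),s=5)
a=cv2.imread("pics/w4.png");b=cv2.imread("pics/s4.png")
cv2.imwrite("pics/m4.png",np.hstack([cv2.resize(a,(500,400)),cv2.resize(b,(300,400))]))
```

```text
(no output)
```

View pics/m4.png

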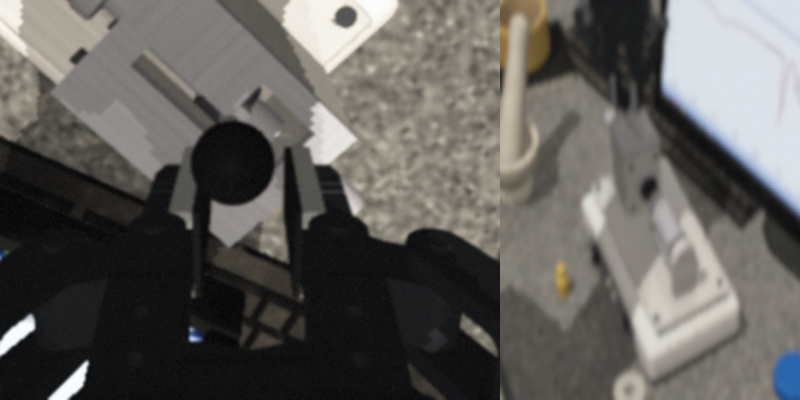

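The close view shows the ball (250,165) at the near edge of the pads, offset along tool +y. I'll measure the ball against the pads in the tool frame.

Run:
```python
from h import *
np.set_printoptions(precision=4,suppress=True)
o=ctrl.get_obs();print(o["tool_pos"],o["opening"],o["contact_force"])
im=grab("wrist");rc=np.argwhere(im["depth"]>0)
P=cloud(im,rc);T=T_tool(o);L=(P-T[:3,3])@T[:3,:3]
px=im["pixels"][rc[:,0],rc[:,1]].astype(int)
r=ctrl.trace("wrist","handle_ball")
for q in r[:2]:
    m=q["region"][rc[:,0],rc[:,1]];B=L[m];print("ball",q["score"],q["pixel"],m.sum(),np.percentile(B,[2,50,98],axis=0).tolist())
    W=P[m]; W=W[W[:,2]>.145]; 
    A=np.c_[2*W,np.ones(len(W))];s=np.linalg.lstsq(A,(W**2).sum(1),rcond=None)[0];print("sphere",s[:3],np.sqrt(s[3]+s[:3]@s[:3]),"tool",(s[:3]-T[:3,3])@T[:3,:3])
# pads: points near tips
for lo,hi in((-.03,-.009),(.009,.03)):
    m=(L[:,2]>lo)&(L[:,2]<hi)&(L[:,0]>-.03)&(L[:,0]<.018)&(abs(L[:,1])<.03)
    if m.any():print("pad",m.sum(),np.percentile(L[m],[1,10,50,90,99],axis=0).tolist())
```

```text
[0.5419 0.3562 0.1457] 0.02060099171941973 [ 17.621  -12.3846  -3.8766]
ball 0.69 [245.1, 242.2] 2034 [[-0.019382360457902433, 0.0067218241367897604, -0.01352217081815912], [-0.015779206108706936, 0.01697723873007121, -0.003230165112887713], [0.04429102740373473, 0.023833584726259086, 0.005634889594693506]]
sphere [0.5337 0.3439 0.1554] 0.00951251078487974 tool [-0.0097  0.0145 -0.003 ]
pad 1954 [[-0.029700663164221302, -0.011681900254700006, -0.028943450867497365], [-0.026758150020517114, -0.004587470205628355, -0.022322146160093696], [-0.014789633315704737, 0.007400835040965614, -0.01326778501121424], [0.006186775044927161, 0.016104698538258112, -0.009875318553138406], [0.017947351788773165, 0.025603912808296377, -0.009200024628368754]]
pad 2279 [[-0.029586404866657545, -0.011607535407369769, 0.010035477787639004], [-0.026050814562346692, -0.004616339943004188, 0.01063142410340922], [-0.010575685883905575, 0.007137827283446334, 0.014225076731756615], [0.01756503209244252, 0.011358710724434722, 0.02336135179596876], [0.01796753356621882, 0.025459372753579564, 0.028524237884547454]]
```

>>> move_arm(
  increments=[
    [[0, 0.024, -0.024, 0], [0, 0.024, -0.024, 0], [0, 0.024, -0.024, 0], [0, 0.022, -0.022, 0], [0, 0, 0, 0]],
  ],
)

```text
t: 9.6
tool_pos: [0.5367, 0.3252, 0.1452]
tool_rot: [-1.76, 0.73, 1.76]
contact_force: [2.4, -3.1, 1.4]
opening: 0.0201
```

>>> move_arm(
  increments=[
    [[0, 0, 0, 0], [0, 0, 0, 0], [0, 0, 0, 0.0715], [0, 0, 0, 0.0715], [0, 0, 0, 0.0715], [0, 0, 0, 0.0715], [0, 0, 0, 0.0715], [0, 0, 0, 0.0715], [0, 0, 0, 0.071], [0, 0, 0, 0]],
  ],
  gripper=0.5,
)

```text
t: 10.43
tool_pos: [0.5361, 0.3272, 0.1448]
tool_rot: [-1.208, 1.21, 1.21]
contact_force: [-0.6, 0.0, -0.6]
opening: 0.0427
```

```bash
cat > ball.py <<'E'
from h import *
np.set_printoptions(precision=4,suppress=True)
o=ctrl.get_obs();T=T_tool(o);print(o["tool_pos"],o["opening"],o["contact_force"])
im=grab("wrist")
for q in ctrl.trace("wrist","handle_ball")[:1]:
    m=cv2.erode(q["region"].astype(np.uint8),np.ones((3,3)));rc=np.argwhere(m);W=cloud(im,rc); W=W[W[:,2]>np.percentile(W[:,2],98)-.010]
    A=np.c_[2*W,np.ones(len(W))];s=np.linalg.lstsq(A,(W**2).sum(1),rcond=None)[0];print(q["score"],"sphere",s[:3],np.sqrt(s[3]+s[:3]@s[:3]),"tool",(s[:3]-T[:3,3])@T[:3,:3])
E
python3 ball.py
```

```text
[0.5361 0.3272 0.1448] 0.04266212978685541 [-0.5874  0.0472 -0.6425]
0.93 sphere [0.5365 0.3246 0.156 ] 0.009119712919946331 tool [-0.0112 -0.0004 -0.0026]
```

>>> move_arm(
  increments=[
    [[0, 0, -0.01, 0], [0, 0, 0, 0], [0, 0, 0, 0], [0, 0, 0, 0], [0, 0, 0, 0], [0, 0, 0, 0], [0, 0, 0, 0]],
  ],
  gripper=1,
  squeeze=80,
)

```text
t: 11.12
tool_pos: [0.537, 0.3236, 0.1454]
tool_rot: [-1.211, 1.21, 1.209]
contact_force: [-1.2, -4.2, 1.8]
opening: 0.0161
```

>>> move_arm(
  increments=[
    [[0, 0, 0.03, 0], [0, 0, 0.03, 0], [0, 0, 0.03, 0], [0, 0, 0.03, 0], [0, 0, 0, 0], [0, 0, 0, 0]],
  ],
)

```text
t: 11.62
tool_pos: [0.5373, 0.3519, 0.1454]
tool_rot: [-1.214, 1.213, 1.207]
contact_force: [-0.8, -12.7, 4.4]
opening: 0.0161
```

```bash
python3 ball.py
```

```text
[0.5373 0.3519 0.1454] 0.016081557230360897 [ -0.7568 -12.6907   4.4106]
0.59 sphere [0.5371 0.3526 0.1562] 0.00897715926619598 tool [-0.0109  0.0002  0.0007]
```

>>> move_arm(
  increments=[
    [[0, 0, 0.012, 0], [0, 0, 0, 0], [0, 0.018, 0, 0], [0.002, 0.018, 0, 0], [0, 0, 0, 0]],
  ],
)

```text
t: 12.13
tool_pos: [0.5292, 0.3541, 0.1446]
tool_rot: [-1.215, 1.211, 1.204]
contact_force: [3.0, -11.4, 0.8]
opening: 0.0165
```

```bash
python3 ball.py
```

```text
[0.5292 0.3541 0.1446] 0.016538529175171023 [  3.0131 -11.363    0.7873]
0.84 sphere [0.5291 0.3548 0.1553] 0.009049838709134474 tool [-0.0107  0.      0.0006]
```

>>> move_arm(
  increments=[
    [[0.002, 0.02, 0, 0], [0.002, 0.02, 0, 0], [0.002, 0.02, 0, 0], [0, 0.018, 0, 0], [0, 0, 0, 0]],
  ],
)

```text
t: 12.65
tool_pos: [0.5085, 0.3537, 0.1414]
tool_rot: [-1.213, 1.215, 1.205]
contact_force: [3.4, -11.9, -1.9]
opening: 0.016
```

```bash
python3 ball.py
```

```text
[0.5085 0.3537 0.1414] 0.016002733916796942 [  3.4357 -11.9459  -1.882 ]
0.92 sphere [0.517  0.3544 0.1519] 0.00909704734320569 tool [-0.0105 -0.0085  0.0006]
```

The ball has swung to about 0.33 rad, but it is slipping along the pads. I'll let it forward gently against the tongue, release, and see where it rests.

>>> move_arm(
  increments=[
    [[0, 0, -0.012, 0], [0, 0, -0.012, 0], [0, 0, 0, 0]],
  ],
)

```text
t: 13.0
tool_pos: [0.5089, 0.3479, 0.1415]
tool_rot: [-1.212, 1.215, 1.205]
contact_force: [3.7, -11.3, -2.0]
opening: 0.0162
```

```bash
python3 ball.py
```

```text
[0.5089 0.3479 0.1415] 0.01616759490390838 [  3.6609 -11.2595  -2.0172]
0.65 sphere [0.5172 0.3485 0.1523] 0.008882483608865536 tool [-0.0108 -0.0083  0.0005]
```

>>> move_arm(
  increments=[
    [[0, 0, -0.012, 0], [0, 0, 0, 0], [0, 0, 0, 0]],
  ],
)

```text
t: 13.35
tool_pos: [0.5087, 0.3461, 0.1415]
tool_rot: [-1.21, 1.213, 1.207]
contact_force: [2.9, -8.1, -4.6]
opening: 0.0158
```

```bash
python3 ball.py
```

```text
[0.5087 0.3461 0.1415] 0.015758735914682055 [ 2.8925 -8.0904 -4.5509]
0.57 sphere [0.5171 0.3469 0.1522] 0.00901158858894407 tool [-0.0107 -0.0084  0.0008]
```

>>> move_arm(
  increments=[
    [[0, 0, -0.016, 0], [0, 0, 0, 0], [0, 0, 0, 0]],
  ],
)

```text
t: 13.7
tool_pos: [0.5081, 0.3436, 0.1414]
tool_rot: [-1.209, 1.21, 1.21]
contact_force: [5.1, -0.1, -11.4]
opening: 0.0159
```

```bash
python3 ball.py
```

```text
[0.5081 0.3436 0.1414] 0.015899454006193955 [  5.0522  -0.1217 -11.3594]
0.73 sphere [0.5165 0.3445 0.152 ] 0.008962741753974981 tool [-0.0106 -0.0084  0.0009]
```

>>> move_arm(
  increments=[
    [[0, 0, 0, 0], [0, 0, 0, 0], [0, 0, 0, 0], [-0.1, 0, 0, 0], [-0.16, 0, 0, 0], [-0.16, 0, 0, 0], [-0.16, 0, 0, 0], [0, -0.1, 0, 0], [0, 0, -0.1, 0], [0, 0, 0, 0]],
  ],
  gripper=0.5,
)

```text
t: 14.63
tool_pos: [0.5347, 0.3175, 0.2905]
tool_rot: [-1.21, 1.208, 1.207]
contact_force: [0.7, 0.6, -0.7]
opening: 0.0429
```

```bash
python3 ball.py;  python3 - <<'E'
from h import *
im=grab("wrist");save(im,"w5.png",crop=(60,270,100,450),s=2.2)
E
```

```text
[0.5347 0.3175 0.2905] 0.04293628734432093 [ 0.7088  0.6151 -0.6987]
0.86 sphere [0.5156 0.3441 0.1512] 0.009192825396765157 tool [0.1392 0.0195 0.0266]
```

View pics/w5.png

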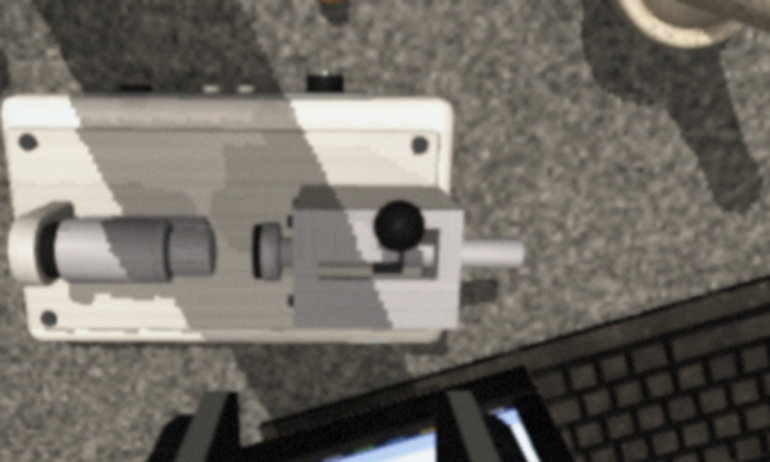

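The clamp is latched. The ball is at (398,225) over the notch, 19.5 mm back from its start (0.0275), and the nose at (262,250) is clear of the capsule's cap at (215,250). Next I need the joint angles and the poses of the fresh capsule and the rest.

Run:
```python
from h import *
np.set_printoptions(precision=4,suppress=True)
print(ctrl.get_obs()["q"])
im=grab("top")
for t in ["capsule_next","rest"]:
    r=ctrl.trace("top",t)[0]; P=cloud(im,np.argwhere(r["region"])); P=P[P[:,2]>(.024 if t!="rest" else 0.0)]
    print(t,len(P),cv2.minAreaRect((P[:,:2]*1000).astype(np.float32)))
    if t=="rest":
        Q=P[P[:,2]>.02]; print("V",len(Q),cv2.minAreaRect((Q[:,:2]*1000).astype(np.float32)),Q.mean(0))
im=grab("wrist"); r=ctrl.trace("wrist","capsule_done")[0]; P=cloud(im,np.argwhere(r["region"])); P=P[P[:,2]>.1]
print("done",cv2.minAreaRect((P[:,:2]*1000).astype(np.float32)),P.min(0),P.max(0))
```

```text
[ 0.4198  0.022   1.5719  0.0007  1.5468 -1.152 ]
capsule_next 165 ((457.0985412597656, -27.13092803955078), (67.73536682128906, 28.568132400512695), 85.44092559814453)
rest 489 ((429.2451477050781, -231.64895629882812), (65.80010986328125, 85.08778381347656), 65.34988403320312)
V 168 ((428.0113220214844, -230.4684295654297), (28.052982330322266, 65.15912628173828), 65.68296813964844) [ 0.4274 -0.2301  0.028 ]
done ((538.8933715820312, 228.74349975585938), (28.28351593017578, 68.24272918701172), 0.1718006730079651) [0.5247 0.1946 0.1   ] [0.5531 0.2629 0.1113]
```

>>> move_arm(
  increments=[
    [[0, -0.004, -0.1264, 0.05], [0, 0, -0.1264, 0], [0, 0, -0.1264, 0], [0, 0, 0, 0.0791], [0, 0, 0, 0.0791], [0, 0, 0, 0.0791], [0, 0, 0, 0.0791], [0, 0, 0, 0.0791], [0, 0, 0, 0.0791], [0, 0, 0, 0.0791], [0, 0, 0, 0.0791], [0, 0, 0, 0.0791], [0, 0, 0, 0.0791], [0, 0, 0, 0.0791], [0, 0, 0, 0.0791], [0, 0, 0, 0], [0, 0, 0, 0]],
  ],
  gripper=0.3,
)

```text
t: 16.45
tool_pos: [0.5294, 0.2247, 0.2883]
tool_rot: [-0.004, 1.571, 0.004]
contact_force: [0.5, -0.1, 0.3]
opening: 0.0597
```

```bash
cat > st.py <<'E'
from h import *
np.set_printoptions(precision=4,suppress=True)
o=ctrl.get_obs();T=T_tool(o);print(o["t"],T[:3,3],"psi",np.degrees(np.arctan2(T[1,2],T[0,2])),"tilt",T[:3,0],o["opening"],o["contact_force"],"q6",o["q"][5])
E
python3 st.py
```

```text
16.45 [0.5294 0.2247 0.2883] psi 0.32058467414534936 tilt [-0.0001  0.     -1.    ] 0.05969990679905363 [ 0.5272 -0.0953  0.3431] q6 0.266345822887786
```

>>> move_arm(
  increments=[
    [[0, -0.008, 0.034, 0], [0.16, 0, 0, 0], [0.16, 0, 0, 0], [0.16, 0, 0, 0], [0.16, 0, 0, 0], [0.1, 0, 0, 0], [0.053, 0, 0, 0], [0, 0, 0, 0], [0, 0, 0, 0]],
  ],
)

```text
t: 17.2
tool_pos: [0.5387, 0.2225, 0.0905]
tool_rot: [-0.002, 1.57, 0.002]
contact_force: [1.1, 0.8, 0.8]
opening: 0.0596
```

>>> move_arm(
  increments=[
    [[0, 0, 0, 0], [0, 0, 0, 0], [0, 0, 0, 0], [0, 0, 0, 0], [0, 0, 0, 0], [0, 0, 0, 0]],
  ],
  gripper=1,
  squeeze=50,
)

```text
t: 17.7
tool_pos: [0.5381, 0.2231, 0.0933]
tool_rot: [-0.001, 1.571, 0.003]
contact_force: [-7.4, -1.7, 8.9]
opening: 0.0286
```

>>> move_arm(
  increments=[
    [[-0.04, 0, 0, 0], [-0.14, 0, 0, 0], [-0.16, 0, 0, 0], [-0.16, 0, 0, 0], [-0.14, 0, 0, 0], [0, -0.15, -0.041, 0], [0, -0.15, -0.041, 0], [0, -0.15, -0.041, 0], [0, -0.15, -0.041, 0], [0, -0.15, -0.041, 0], [0, -0.15, -0.041, 0], [0, -0.15, -0.041, 0], [0, -0.15, -0.041, 0], [0, -0.15, -0.041, 0], [0, -0.15, -0.041, 0], [0, -0.15, -0.041, 0], [0, -0.15, -0.041, 0], [0, -0.15, -0.041, 0], [0, -0.15, -0.041, 0], [0, 0, 0, 0]],
  ],
)

```text
t: 19.37
tool_pos: [0.3936, -0.3085, 0.2516]
tool_rot: [-0.0, 1.57, -0.008]
contact_force: [0.6, 0.5, -2.5]
opening: 0.0283
```

>>> move_arm(
  increments=[
    [[0, 0, 0, -0.0727], [0, 0, 0, -0.0727], [0, 0, 0, -0.0727], [0, 0, 0, -0.0727], [0, 0, 0, -0.0727], [0, 0, 0, -0.0727], [0, 0, 0, -0.0727], [0, 0, 0, -0.0727], [0, 0, 0, -0.0727], [0, 0, 0, -0.0727], [0, 0, 0, 0], [0, 0, 0, 0]],
  ],
)

```text
t: 20.37
tool_pos: [0.3958, -0.3027, 0.251]
tool_rot: [-0.889, 1.382, 0.886]
contact_force: [1.5, -0.1, -1.9]
opening: 0.0284
```

```bash
python3 st.py
python3 - <<'E'
from h import *
np.set_printoptions(precision=4,suppress=True)
o=ctrl.get_obs();T=T_tool(o)
im=grab("wrist");save(im,"w6.png",s=1.2)
for t in ["rest","capsule_done"]:
    for r in ctrl.trace("wrist",t)[:1]:
        P=cloud(im,np.argwhere(r["region"]));print(t,r["score"],r["pixel"],len(P))
        if t=="rest":
            print(cv2.minAreaRect((P[:,:2]*1000).astype(np.float32)))
            Q=P[P[:,2]>.015]; print("V",len(Q),cv2.minAreaRect((Q[:,:2]*1000).astype(np.float32)),np.percentile(Q[:,2],[50,98]))
        else:
            L=(P-T[:3,3])@T[:3,:3];print("tool",np.percentile(L,[1,50,99],axis=0))
            print(cv2.minAreaRect((L[:,1:]*1000).astype(np.float32)))
E
```

```text
20.3667 [ 0.3958 -0.3027  0.251 ] psi 65.40081078263641 tilt [ 0.001  -0.0012 -1.    ] 0.02842796392629152 [ 1.5003 -0.0643 -1.8599] q6 -1.943707996728953
rest 0.8 [154.3, 318.7] 3682
((426.64862060546875, -228.754638671875), (66.18206024169922, 78.34410095214844), 68.00814056396484)
V 1448 ((426.48583984375, -229.20480346679688), (28.680660247802734, 64.05255889892578), 67.4435806274414) [0.0263 0.0297]
capsule_done 0.86 [263.9, 252.6] 10335
tool [[-0.0172 -0.0283 -0.0126]
 [-0.0129  0.0091  0.0015]
 [ 0.0053  0.0385  0.0155]]
((-117.69258117675781, 1.8311843872070312), (313.0941467285156, 86.4427490234375), 1.3116315603256226)
```

View pics/w6.png

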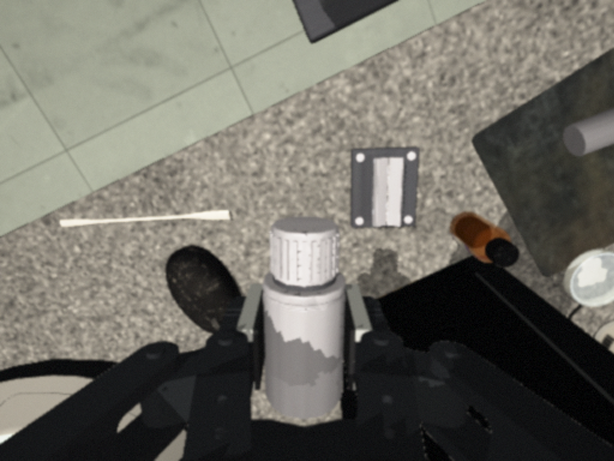

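The finished capsule is held squarely along tool y, cap up at (305,245). The rest is aligned at (385,187), with the dropper bottle to its right. The V centre is about (0.427, -0.2295) with its axis at about -23 degrees.

>>> move_arm(
  increments=[
    [[0, 0, 0, -0.018], [0, -0.007, 0.106, 0], [0, -0.007, 0.106, 0], [0, -0.007, 0.106, 0], [0.16, 0, 0, 0], [0.16, 0, 0, 0], [0.16, 0, 0, 0], [0.12, 0, 0, 0], [0, 0, 0, 0], [0, 0, 0, 0]],
  ],
)

```text
t: 21.35
tool_pos: [0.4303, -0.2308, 0.0987]
tool_rot: [-0.907, 1.374, 0.914]
contact_force: [1.1, -0.1, -0.9]
opening: 0.0286
```

```bash
python3 st.py
```

```text
21.35 [ 0.4303 -0.2308  0.0987] psi 67.1241956688887 tilt [-0.0034  0.0025 -1.    ] 0.028587697161899857 [ 1.1065 -0.0575 -0.9408] q6 -1.816378818873425
```

>>> move_arm(
  increments=[
    [[0.1, -0.004, 0, 0], [0.08, 0, 0, 0], [0.04, 0, 0, 0], [0.017, 0, 0, 0], [0, 0, 0, 0], [0, 0, 0, 0]],
  ],
)

```text
t: 21.85
tool_pos: [0.4334, -0.2329, 0.0427]
tool_rot: [-0.913, 1.371, 0.908]
contact_force: [0.7, -0.1, -1.9]
opening: 0.0285
```

>>> move_arm(
  increments=[
    [[0.008, 0, 0, 0], [0, 0, 0, 0], [0, 0, 0, 0]],
  ],
)

```text
t: 22.1
tool_pos: [0.4327, -0.2323, 0.0396]
tool_rot: [-0.912, 1.371, 0.91]
contact_force: [0.0, 1.1, -1.5]
opening: 0.0281
```

>>> move_arm(
  increments=[
    [[0.006, 0, 0, 0], [0, 0, 0, 0], [0, 0, 0, 0]],
  ],
)

```text
t: 22.35
tool_pos: [0.4329, -0.2328, 0.0389]
tool_rot: [-0.912, 1.372, 0.91]
contact_force: [-3.1, 0.2, 5.7]
opening: 0.0281
```

Contact force is up, so the capsule is seated. Now I'll release and rise.

>>> move_arm(
  increments=[
    [[0, 0, 0, 0], [0, 0, 0, 0], [0, 0, 0, 0], [0, 0, 0, 0], [-0.03, 0, 0, 0], [-0.1, 0, 0, 0], [-0.14, 0, 0, 0], [-0.16, 0, 0, 0], [-0.16, 0, 0, 0], [-0.16, 0, 0, 0], [0, 0, 0, 0]],
  ],
  gripper=0.45,
)

```text
t: 23.27
tool_pos: [0.4359, -0.2346, 0.2358]
tool_rot: [-0.924, 1.366, 0.897]
contact_force: [0.5, -1.6, 1.5]
opening: 0.0471
```

```bash
python3 st.py
python3 - <<'E'
from h import *
np.set_printoptions(precision=4,suppress=True)
im=grab("wrist");save(im,"w7.png",s=1.2)
for t in ["capsule_done","rest","capsule_next"]:
    for r in ctrl.trace("wrist",t)[:2]:
        P=cloud(im,np.argwhere(r["region"]));print(t,r["score"],r["pixel"],len(P),cv2.minAreaRect((P[:,:2]*1000).astype(np.float32)),np.percentile(P[:,2],[50,98]))
E
```

```text
23.2667 [ 0.4359 -0.2346  0.2358] psi 67.17430523306906 tilt [ 0.0138 -0.0103 -0.9999] 0.04711865137359789 [ 0.4864 -1.6135  1.4965] q6 -1.816689013046758
capsule_done 0.87 [159.3, 252.8] 1903 ((437.3518981933594, -234.18975830078125), (29.237260818481445, 85.37060546875), 67.72938537597656) [0.0515 0.0556]
rest 0.57 [140.1, 238.4] 2314 ((426.9376525878906, -229.1087646484375), (65.3116455078125, 77.69329071044922), 67.1864242553711) [0.0083 0.0259]
capsule_next 0.75 [139.2, 240.3] 2306 ((428.6112976074219, -230.69046020507812), (63.85849380493164, 82.00534057617188), 67.1864242553711) [0.0082 0.0259]
capsule_next 0.71 [96.7, 447.3] 2222 ((457.9375305175781, -26.642757415771484), (69.25807189941406, 35.15304946899414), 86.68779754638672) [0.0291 0.0337]
```

View pics/w7.png

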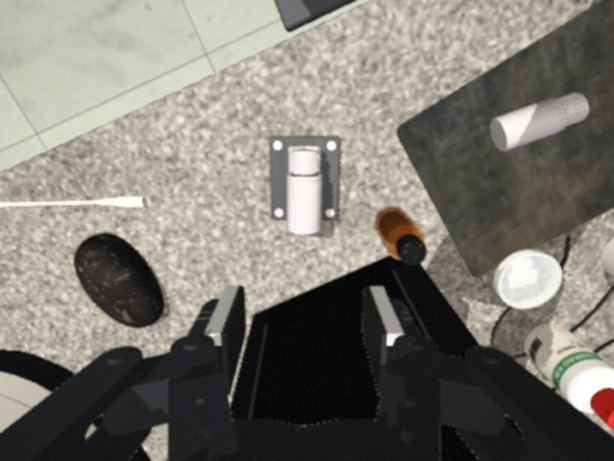

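The capsule lies in the V, looking a bit towards the far end. The fresh capsule's cap is at (575,108), towards world +y. I'll measure the centring.

Run:
```python
from h import *
np.set_printoptions(precision=4,suppress=True)
a=np.radians(157);u=np.array([np.cos(a),np.sin(a)]);v=np.array([-u[1],u[0]]);c=np.array([.427,-.2295])
for n in ["wrist","top","scene"]:
    im=grab(n)
    for t in ["capsule_done","rest"]:
        for r in ctrl.trace(n,t)[:2]:
            P=cloud(im,np.argwhere(r["region"]))
            if t=="capsule_done": P=P[(P[:,2]>.03)&(P[:,2]<.06)]
            else: P=P[P[:,2]<.02]
            if len(P)<20 or np.linalg.norm(P[:,:2].mean(0)-c)>.06: continue
            s=(P[:,:2]-c)@u*1000;w=(P[:,:2]-c)@v*1000
            top=P[P[:,2]>P[:,2].max()-.006]
            print(n,t,len(P),"along",np.percentile(s,[0.5,50,99.5]),"across",np.percentile(w,[1,50,99]),np.percentile(P[:,2],[50,98]))
```

```text
wrist capsule_done 1982 along [-36.0009  -1.9992  31.1922] across [-13.7231   0.0504  14.0003] [0.0516 0.0556]
wrist rest 2403 along [-37.0119   9.5315  39.4958] across [-31.4124  -1.8336  31.8864] [0.0081 0.0106]
top rest 53 along [-37.8747 -23.5167  -3.8843] across [-31.082   23.2209  31.8666] [0.0103 0.0148]
scene capsule_done 417 along [-36.1598  -3.1286  31.2747] across [-7.3286 10.2269 18.9679] [0.0516 0.0567]
scene rest 482 along [-38.4559   5.836   39.636 ] across [-23.9875  22.0593  35.1189] [0.0086 0.0129]
```

The finished capsule lies within 4 mm of the V's middle, across-offset 0, at the right height. Next is the fresh capsule.

>>> move_arm(
  increments=[
    [[0, 0.0393, 0.13, 0], [0, 0.0393, 0.13, 0], [0, 0.0393, 0.13, 0], [0, 0.0393, 0.13, 0], [0, 0.0393, 0.13, 0], [0, 0.0393, 0.13, 0], [0, 0, 0, 0.0719], [0, 0, 0, 0.0719], [0, 0, 0, 0.0719], [0, 0, 0, 0.0719], [0, 0, 0, 0.0719], [0, 0, 0, 0.0719], [0, 0, 0, 0.0719], [0, 0, 0, 0.0719], [0, 0, 0, 0.0719], [0, 0, 0, 0.0719], [0, 0, 0, 0.0719], [0, 0, 0, 0], [0, 0, 0, 0]],
  ],
  gripper=0.3,
)

```text
t: 25.5
tool_pos: [0.4536, -0.0294, 0.2248]
tool_rot: [0.053, 1.57, -0.053]
contact_force: [0.1, 0.1, -0.6]
opening: 0.0597
```

```bash
python3 st.py
python3 - <<'E'
from h import *
np.set_printoptions(precision=4,suppress=True)
o=ctrl.get_obs();T=T_tool(o);im=grab("wrist")
for r in ctrl.trace("wrist","capsule_next")[:1]:
    rc=np.argwhere(cv2.erode(r["region"].astype(np.uint8),np.ones((3,3))))
    P=cloud(im,rc);P=P[P[:,2]>.02];print(r["score"],r["pixel"],len(P),cv2.minAreaRect((P[:,:2]*1000).astype(np.float32)),np.percentile(P[:,2],[2,50,98]))
    b=P[P[:,2]>.029]; c=P[:,:2].mean(0); u=np.linalg.svd(b[:,:2]-b[:,:2].mean(0),full_matrices=False)[2][0]; u*=np.sign(u[1]); print("axis",np.degrees(np.arctan2(u[1],u[0])))
    s=(P[:,:2]-c)@u; v=np.array([-u[1],u[0]]);w=(P[:,:2]-c)@v
    for lo,hi in((s.min(),s.min()+.015),(s.max()-.015,s.max())):
        m=(s>=lo)&(s<=hi);print("end width",np.ptp(w[m]),"topz",P[m][:,2].max())
    cc=c+u*(s.min()+s.max())/2+v*(w.min()+w.max())/2;print("centre",cc,"len",np.ptp(s))
    print("tool",(np.r_[cc,.018]-T[:3,3])@T[:3,:3])
E
```

```text
25.5 [ 0.4536 -0.0294  0.2248] psi -3.8496630060235857 tilt [-0.0001  0.     -1.    ] 0.05965128123542358 [ 0.0956  0.1479 -0.5685] q6 -0.1614876745522579
0.97 [165.0, 253.1] 1556 ((454.5130310058594, -25.121116638183594), (66.3492660522461, 27.681516647338867), 86.7885971069336) [0.0232 0.0295 0.0333]
axis 87.8300153773874
end width 0.02770571479349776 topz 0.0342894037233889
end width 0.02168545056464595 topz 0.031381930732598984
centre [ 0.4543 -0.0251] len 0.06625334510018202
tool [0.2068 0.0043 0.0004]
```

>>> move_arm(
  increments=[
    [[0, -0.006, 0, -0.01], [0.16, 0, 0, 0], [0.16, 0, 0, 0], [0.16, 0, 0, 0], [0.16, 0, 0, 0], [0.1, 0, 0, 0], [0.05, 0, 0, 0], [0.02, 0, 0, 0], [0, 0, 0, 0], [0, 0, 0, 0]],
  ],
)

```text
t: 26.43
tool_pos: [0.4543, -0.0311, 0.0232]
tool_rot: [0.042, 1.569, -0.042]
contact_force: [0.0, -0.3, 0.1]
opening: 0.0598
```

>>> move_arm(
  increments=[
    [[0, 0, 0, 0], [0, 0, 0, 0], [0, 0, 0, 0], [0, 0, 0, 0], [0, 0, 0, 0], [0, 0, 0, 0], [0, 0, 0, 0]],
  ],
  gripper=1,
  squeeze=50,
)

```text
t: 27.02
tool_pos: [0.4551, -0.0313, 0.0241]
tool_rot: [0.042, 1.567, -0.043]
contact_force: [-0.9, -0.6, 5.6]
opening: 0.0283
```

>>> move_arm(
  increments=[
    [[-0.04, 0, 0, 0], [-0.14, 0, 0, 0], [-0.16, 0, 0, 0], [-0.16, 0, 0, 0], [-0.16, 0, 0, 0], [-0.16, 0, 0, 0], [-0.08, 0, 0, -0.034], [0, 0.145, 0.0474, 0], [0, 0.145, 0.0474, 0], [0, 0.145, 0.0474, 0], [0, 0.145, 0.0474, 0], [0, 0.145, 0.0474, 0], [0, 0.145, 0.0474, 0], [0, 0.145, 0.0474, 0], [0, 0, 0, 0], [0, 0, 0, 0], [0, 0, 0, 0]],
  ],
)

```text
t: 28.43
tool_pos: [0.536, 0.2225, 0.2467]
tool_rot: [-0.0, 1.572, -0.001]
contact_force: [-0.1, 0.6, -2.8]
opening: 0.0285
```

```bash
python3 st.py; python3 ball.py
python3 - <<'E'
from h import *
np.set_printoptions(precision=4,suppress=True)
o=ctrl.get_obs();T=T_tool(o);im=grab("wrist");save(im,"w8.png",s=1.2)
for t in ["capsule_next","mill"]:
  for r in ctrl.trace("wrist",t)[:1]:
    P=cloud(im,np.argwhere(r["region"]));L=(P-T[:3,3])@T[:3,:3]
    if t=="mill":
        Q=P[(P[:,2]<.062)&(P[:,2]>.04)];print("mill",cv2.minAreaRect((Q[:,:2]*1000).astype(np.float32)))
    else: print(t,r["score"],np.percentile(L[(L[:,0]<.02)&(L[:,0]>-.02)],[.5,50,99.5],axis=0))
E
```

```text
28.4333 [0.536  0.2225 0.2467] psi -0.02114443580743597 tilt [-0.0016 -0.0009 -1.    ] 0.02849961013803007 [-0.0833  0.5567 -2.8077] q6 0.2659821147758431
[0.536  0.2225 0.2467] 0.02849961013803007 [-0.0833  0.5567 -2.8077]
0.86 sphere [0.5154 0.344  0.1511] 0.00916582910250188 tool [ 0.0956  0.1216 -0.0205]
capsule_next 0.65 [[-0.0091 -0.0279 -0.0135]
 [-0.0047  0.0097  0.0007]
 [ 0.0132  0.0391  0.0148]]
mill ((539.1181030273438, 263.56304931640625), (230.2925262451172, 133.3754119873047), 89.91734313964844)
```

View pics/w8.png

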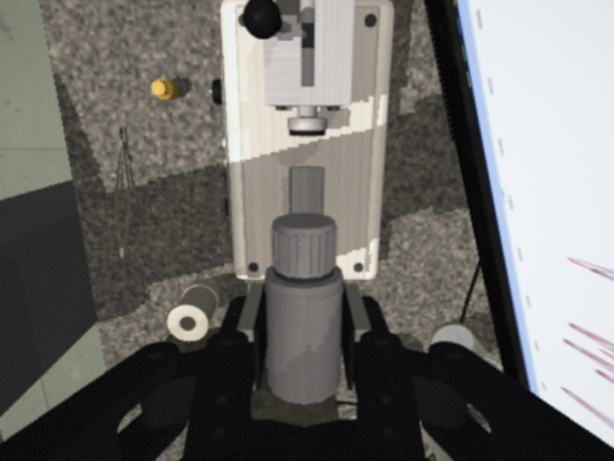

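The fresh capsule is held with its cap towards the clamp at (305,245), and the clamp is still latched at the top of the picture. Lowering it into the cradle, about 3 mm clear of the stop.

>>> move_arm(
  increments=[
    [[0, 0.018, 0.004, 0], [0.16, 0, 0, 0], [0.16, 0, 0, 0], [0.16, 0, 0, 0], [0.06, 0, 0, 0], [0.03, 0, 0, 0], [0, 0, 0, 0], [0, 0, 0, 0], [0, 0, 0, 0]],
  ],
)

```text
t: 29.43
tool_pos: [0.5389, 0.2276, 0.1069]
tool_rot: [0.002, 1.568, -0.0]
contact_force: [0.4, -0.9, -1.8]
opening: 0.0277
```

>>> move_arm(
  increments=[
    [[0.006, 0, 0, 0], [0, 0, 0, 0], [0, 0, 0, 0]],
  ],
)

```text
t: 29.68
tool_pos: [0.538, 0.2274, 0.1041]
tool_rot: [0.001, 1.57, -0.0]
contact_force: [-0.7, -0.7, -2.5]
opening: 0.028
```

>>> move_arm(
  increments=[
    [[0.008, 0, -0.003, 0], [0, 0, 0, 0], [0, 0, 0, 0]],
  ],
)

```text
t: 29.93
tool_pos: [0.5371, 0.2274, 0.1015]
tool_rot: [0.001, 1.57, -0.0]
contact_force: [0.6, 0.2, -1.5]
opening: 0.0282
```

>>> move_arm(
  increments=[
    [[0.005, 0, 0, 0], [0, 0, 0, 0], [0, 0, 0, 0]],
  ],
)

```text
t: 30.18
tool_pos: [0.5377, 0.2275, 0.1011]
tool_rot: [0.001, 1.569, -0.0]
contact_force: [1.0, -0.2, 4.4]
opening: 0.0282
```

>>> move_arm(
  increments=[
    [[0, 0, 0, 0], [0, 0, 0, 0], [0, 0, 0, 0], [0, 0, 0, 0], [-0.04, 0, 0, 0], [-0.12, 0, 0, 0], [-0.16, 0, 0, 0], [-0.16, 0, 0, 0], [-0.16, 0, 0, 0], [0, 0, 0, 0], [0, 0, 0, 0]],
  ],
  gripper=0.4,
)

```text
t: 31.1
tool_pos: [0.5387, 0.2278, 0.2652]
tool_rot: [0.002, 1.563, 0.001]
contact_force: [0.1, 0.3, -1.1]
opening: 0.0508
```

```bash
python3 st.py; python3 ball.py
python3 - <<'E'
from h import *
np.set_printoptions(precision=4,suppress=True)
im=grab("wrist")
for t in ["capsule_next"]:
  for r in ctrl.trace("wrist",t)[:2]:
    P=cloud(im,np.argwhere(r["region"]));print(t,r["score"],r["pixel"],np.percentile(P,[.5,50,99.5],axis=0))
    P=P[P[:,2]>.1];print(cv2.minAreaRect((P[:,:2]*1000).astype(np.float32)))
E
```

```text
31.1 [0.5387 0.2278 0.2652] psi -0.05095868619541197 tilt [ 0.0081  0.0022 -1.    ] 0.05076590689631353 [ 0.0817  0.2695 -1.1035] q6 0.27373492442133807
[0.5387 0.2278 0.2652] 0.05076590689631353 [ 0.0817  0.2695 -1.1035]
0.83 sphere [0.5154 0.3441 0.1511] 0.009151314006077651 tool [ 0.1143  0.116  -0.0243]
capsule_next 0.96 [171.5, 254.0] [[0.5243 0.1996 0.0878]
 [0.5383 0.2337 0.1065]
 [0.5525 0.2666 0.111 ]]
((538.6232299804688, 232.57620239257812), (68.16899871826172, 28.05085563659668), 89.09176635742188)
```

The fresh capsule is seated: axis height about 96 mm, 3.5 mm off the stop, cap towards the clamp. Next I unlatch the clamp.

>>> move_arm(
  increments=[
    [[0, 0.155, -0.0313, 0], [0, 0.155, -0.0313, 0], [0, 0.155, -0.0313, 0], [0, 0, 0, -0.077], [0, 0, 0, -0.077], [0, 0, 0, -0.077], [0, 0, 0, -0.077], [0, 0, 0, -0.077], [0, 0, 0, -0.077], [0, 0, 0, -0.077], [0, 0, 0, -0.077], [0, 0, 0, -0.077], [0, 0, 0, -0.077], [0, 0, 0, -0.077], [0, 0, 0, -0.077], [0, 0, 0, -0.076], [0, 0, 0, 0], [0, 0, 0, 0]],
  ],
  gripper=0.5,
)

```text
t: 32.8
tool_pos: [0.513, 0.3432, 0.2582]
tool_rot: [-1.206, 1.214, 1.208]
contact_force: [-0.5, -0.0, -0.3]
opening: 0.0426
```

```bash
python3 st.py; python3 ball.py
```

```text
32.8 [0.513  0.3432 0.2582] psi 89.7719814743182 tilt [-0.0027 -0.0014 -1.    ] 0.04257577795214488 [-0.5289 -0.036  -0.348 ] q6 -1.09763460447248
[0.513  0.3432 0.2582] 0.04257577795214488 [-0.5289 -0.036  -0.348 ]
0.61 sphere [0.5155 0.3441 0.151 ] 0.009350413909419413 tool [ 0.1072 -0.0028  0.001 ]
```

>>> move_arm(
  increments=[
    [[0.15, -0.01, 0.004, 0], [0.15, 0, 0, 0], [0.1, 0, 0, 0], [0.05, 0, 0, 0], [0.013, 0, 0, 0], [0, 0, 0, 0], [0, 0, 0, 0]],
  ],
  gripper=0.5,
  squeeze=80,
)

```text
t: 33.48
tool_pos: [0.5172, 0.3451, 0.1464]
tool_rot: [-1.208, 1.207, 1.207]
contact_force: [-0.3, 0.1, -0.1]
opening: 0.0429
```

>>> move_arm(
  increments=[
    [[0, 0, 0, 0], [0, 0, 0, 0], [0, 0, 0, 0], [0, 0, 0, 0], [0, 0, 0, 0], [0, 0, 0.016, 0], [0, 0, 0.02, 0], [0, 0, 0, 0], [0, 0, 0, 0]],
  ],
  gripper=1,
)

```text
t: 34.23
tool_pos: [0.5169, 0.3512, 0.147]
tool_rot: [-1.213, 1.213, 1.205]
contact_force: [-4.2, -12.1, 8.5]
opening: 0.0163
```

```bash
python3 ball.py
```

```text
[0.5169 0.3512 0.147 ] 0.016292031931941255 [ -4.2361 -12.1047   8.5001]
0.7 sphere [0.5142 0.3519 0.1508] 0.009075436614746238 tool [-0.0038  0.0027  0.0007]
```

>>> move_arm(
  increments=[
    [[0, 0, 0.008, 0], [0, -0.02, 0, 0], [0, -0.02, 0, 0], [0, -0.02, 0, 0], [0, 0, 0, 0], [0, 0, 0, 0]],
  ],
)

```text
t: 34.83
tool_pos: [0.532, 0.3557, 0.1459]
tool_rot: [-1.208, 1.207, 1.207]
contact_force: [-0.5, -0.1, 0.5]
opening: -0.0001
```

```bash
python3 ball.py
```

```text
[0.532  0.3557 0.1459] -9.048128198265592e-05 [-0.4591 -0.0872  0.453 ]
0.95 sphere [0.5122 0.3442 0.1494] 0.00937805002377134 tool [-0.0035  0.0198 -0.0116]
```

The ball slipped again. The clamp is still latched, now fully swung (ball at x 0.512). I'll retry with the jaws turned 25 degrees, so the pad itself and the spring drive the ball towards +x.

>>> move_arm(
  increments=[
    [[-0.12, 0, 0, 0], [-0.12, 0, 0, 0], [0, 0.079, -0.046, 0], [0, 0, 0, 0.069], [0, 0, 0, 0.069], [0, 0, 0, 0.069], [0, 0, 0, 0.069], [0, 0, 0, 0], [0, 0, 0, 0], [0, 0, 0, 0]],
  ],
  gripper=0.5,
  squeeze=100,
)

```text
t: 35.77
tool_pos: [0.5112, 0.3443, 0.2044]
tool_rot: [-0.885, 1.383, 0.885]
contact_force: [0.4, 0.6, -0.4]
opening: 0.0427
```

```bash
python3 st.py; python3 ball.py
```

```text
35.7667 [0.5112 0.3443 0.2044] psi 65.24963754347527 tilt [ 0.0001  0.0002 -1.    ] 0.04271146141894287 [ 0.3696  0.5942 -0.3981] q6 -0.6669222226682411
[0.5112 0.3443 0.2044] 0.04271146141894287 [ 0.3696  0.5942 -0.3981]
0.61 sphere [0.514  0.3442 0.1504] 0.009300632873871612 tool [ 0.054  -0.0025  0.0011]
```

>>> move_arm(
  increments=[
    [[0.12, -0.01, 0.004, 0], [0.1, 0, 0, 0], [0.04, 0, 0, 0], [0, 0, 0, 0], [0, 0, 0, 0], [0, 0, 0, 0]],
  ],
)

```text
t: 36.37
tool_pos: [0.5141, 0.344, 0.1395]
tool_rot: [-0.884, 1.384, 0.884]
contact_force: [-0.2, -0.6, 0.1]
opening: 0.0425
```

>>> move_arm(
  increments=[
    [[0, 0, 0, 0], [0, 0, 0, 0], [0, 0, 0, 0], [0, 0, 0, 0], [0, 0, 0, 0]],
  ],
  gripper=1,
)

```text
t: 36.78
tool_pos: [0.5146, 0.3432, 0.1415]
tool_rot: [-0.886, 1.384, 0.882]
contact_force: [-3.4, -4.5, 8.6]
opening: 0.0156
```

```bash
python3 ball.py
```

```text
[0.5146 0.3432 0.1415] 0.015630845690728774 [-3.4333 -4.492   8.6054]
0.65 sphere [0.514  0.3446 0.1509] 0.00895029411443459 tool [-0.0094  0.0011  0.001 ]
```

>>> move_arm(
  increments=[
    [[0, 0.009, 0.018, 0], [0, 0.009, 0.018, 0], [0, 0, 0, 0], [0, 0, 0, 0]],
  ],
)

```text
t: 37.22
tool_pos: [0.5145, 0.3507, 0.1415]
tool_rot: [-0.89, 1.388, 0.878]
contact_force: [-3.2, -13.9, 12.1]
opening: 0.0155
```

```bash
python3 ball.py
```

```text
[0.5145 0.3507 0.1415] 0.015522131280515918 [ -3.1536 -13.8935  12.1184]
0.67 sphere [0.514  0.352  0.1508] 0.008953673120678745 tool [-0.0093  0.001   0.0008]
```

>>> move_arm(
  increments=[
    [[0, 0.004, 0.007, 0], [0, 0, 0, 0], [-0.002, -0.007, 0.0035, 0], [-0.002, -0.007, 0.0035, 0], [-0.002, -0.007, 0.0035, 0], [-0.002, -0.007, 0.0035, 0], [0, 0, 0, 0]],
  ],
)

```text
t: 37.9
tool_pos: [0.5193, 0.3532, 0.1432]
tool_rot: [-0.888, 1.395, 0.883]
contact_force: [-12.7, -12.7, 16.8]
opening: 0.0156
```

```bash
python3 ball.py
```

```text
[0.5193 0.3532 0.1432] 0.015560377843590694 [-12.6591 -12.654   16.7937]
```

>>> move_arm(
  increments=[
    [[-0.008, 0, 0, 0], [-0.008, 0, 0, 0], [0, 0, 0, 0], [0, 0, 0, 0]],
  ],
)

```text
t: 38.33
tool_pos: [0.5188, 0.3521, 0.1433]
tool_rot: [-0.889, 1.397, 0.882]
contact_force: [-5.9, -12.7, 3.1]
opening: 0.0157
```

```bash
python3 ball.py
```

```text
[0.5188 0.3521 0.1433] 0.015707881872454952 [ -5.9182 -12.6935   3.068 ]
0.82 sphere [0.5184 0.3534 0.1524] 0.009093100843921665 tool [-0.0091  0.0009  0.0009]
```

>>> move_arm(
  increments=[
    [[-0.004, -0.009, 0.0045, 0], [-0.004, -0.009, 0.0045, 0], [-0.004, -0.009, 0.0045, 0], [-0.003, -0.009, 0.0045, 0], [0, 0, 0, 0]],
  ],
)

```text
t: 38.85
tool_pos: [0.5307, 0.3527, 0.1482]
tool_rot: [-0.89, 1.392, 0.88]
contact_force: [-0.5, -14.5, 2.3]
opening: 0.0091
```

```bash
python3 ball.py
```

```text
[0.5307 0.3527 0.1482] 0.009052597172188072 [ -0.455  -14.5075   2.3086]
0.71 sphere [0.5193 0.3549 0.1526] 0.009222975753504451 tool [-0.0044  0.0112 -0.0028]
```

The swing is being resisted and the ball has slid to the pad's edge. I'll release it into the notch and use one finger as a 45-degree pusher with no squeeze, so the push is positive in both +y and +x.

>>> move_arm(
  increments=[
    [[0, 0.016, -0.008, 0], [0, 0.012, -0.006, 0], [0, 0, 0, 0]],
  ],
)

```text
t: 39.2
tool_pos: [0.5302, 0.3544, 0.1491]
tool_rot: [-0.89, 1.369, 0.873]
contact_force: [23.9, -2.3, -12.4]
opening: -0.0002
```

>>> move_arm(
  increments=[
    [[0, 0, 0, 0], [0, 0, 0, 0], [0, 0, 0, 0], [0, 0, 0, 0.074], [0, 0, 0, 0.074], [0, 0, 0, 0.074], [0, 0, 0, 0]],
  ],
  gripper=0.5,
)

```text
t: 39.78
tool_pos: [0.5434, 0.3555, 0.1547]
tool_rot: [-0.62, 1.432, 0.597]
contact_force: [58.7, 1.0, -19.2]
opening: 0.0423
```

```bash
python3 st.py; python3 ball.py
python3 - <<'E'
from h import *
im=grab("wrist");save(im,"w9.png",crop=(100,330,90,420),s=2.2)
E
```

```text
39.7833 [0.5434 0.3555 0.1547] psi 44.939764931403914 tilt [ 0.0517  0.0057 -0.9986] 0.04226033227651793 [ 58.6962   0.9772 -19.2336] q6 -0.30611288271509357
[0.5434 0.3555 0.1547] 0.04226033227651793 [ 58.6962   0.9772 -19.2336]
0.96 sphere [0.5108 0.3445 0.1488] 0.009173134574856056 tool [ 0.0042  0.0154 -0.0311]
```

View pics/w9.png

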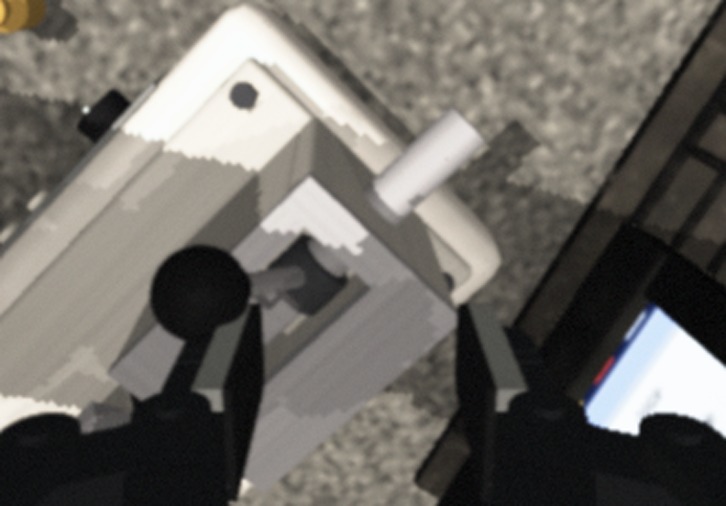

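The back of the left finger is pressing the ball sideways at 59 N; the ball is at (200,295), outside the jaws. I'll relieve that at once, rise, and re-approach with the ball between the fingers.

>>> move_arm(
  increments=[
    [[0, -0.05, 0.05, 0], [0, -0.03, 0.03, 0], [-0.08, 0, 0, 0], [-0.12, 0, 0, 0], [-0.04, 0, 0, 0], [0, 0, 0, 0], [0, 0, 0, 0]],
  ],
)

```text
t: 40.52
tool_pos: [0.5517, 0.3565, 0.2091]
tool_rot: [-0.616, 1.481, 0.616]
contact_force: [-0.8, 1.0, -1.3]
opening: 0.0429
```

```bash
python3 st.py; python3 ball.py
python3 - <<'E'
from h import *
np.set_printoptions(precision=4,suppress=True)
im=grab("wrist")
for n in ["wrist","top"]:
    im=grab(n)
    for r in ctrl.trace(n,"capsule_next")[:2]:
        P=cloud(im,np.argwhere(r["region"]));P=P[P[:,2]>.1]
        if len(P):print(n,r["score"],np.percentile(P,[1,50,99],axis=0).tolist())
E
```

```text
40.5167 [0.5517 0.3565 0.2091] psi 45.15081193697184 tilt [ 0.0006  0.0003 -1.    ] 0.0429195587834938 [-0.7784  1.035  -1.2969] q6 -0.3275120409396655
[0.5517 0.3565 0.2091] 0.0429195587834938 [-0.7784  1.035  -1.2969]
0.58 sphere [0.5128 0.3444 0.1498] 0.009093239278845448 tool [ 0.0593  0.0191 -0.0361]
top 0.64 [[0.5253332928396803, 0.19764469595958897, 0.10035079091359665], [0.5383128644728574, 0.22729161831348113, 0.10866717310641316], [0.5533102364880321, 0.26288520325711956, 0.11547345664905546]]
```

>>> move_arm(
  increments=[
    [[0, 0.0756, -0.1124, 0], [0, 0, 0, 0], [0.1, 0, 0, 0], [0.1, 0, 0, 0], [0.052, 0, 0, 0], [0, 0, 0, 0], [0, 0, 0, 0], [0, 0.012, 0.012, 0], [0, 0.012, 0.012, 0], [0, 0.012, 0.012, 0], [0, 0.01, 0.01, 0], [0, 0, 0, 0], [0, 0, 0, 0]],
  ],
)

```text
t: 41.95
tool_pos: [0.5193, 0.3636, 0.1477]
tool_rot: [-0.621, 1.484, 0.611]
contact_force: [-1.7, -12.1, 2.7]
opening: 0.0427
```

```bash
python3 st.py; python3 ball.py
```

```text
41.95 [0.5193 0.3636 0.1477] psi 45.13296982852456 tilt [ 0.0003 -0.0066 -1.    ] 0.04265969102094557 [ -1.7061 -12.0859   2.6681] q6 -0.2901199317932044
[0.5193 0.3636 0.1477] 0.04265969102094557 [ -1.7061 -12.0859   2.6681]
0.86 sphere [0.5157 0.3518 0.1512] 0.009171019958391856 tool [-0.0035 -0.0058 -0.011 ]
```

>>> move_arm(
  increments=[
    [[0, 0.009, 0.009, 0], [0, 0, 0, 0], [0, -0.009, 0.009, 0], [0, -0.009, 0.009, 0], [0, -0.009, 0.009, 0], [0, 0, 0, 0]],
  ],
)

```text
t: 42.55
tool_pos: [0.5293, 0.3695, 0.1466]
tool_rot: [-0.616, 1.48, 0.615]
contact_force: [-0.9, 0.6, 0.3]
opening: 0.043
```

```bash
python3 ball.py
```

```text
[0.5293 0.3695 0.1466] 0.04296317146745252 [-0.9367  0.6163  0.2553]
```

>>> move_arm(
  increments=[
    [[-0.12, 0, 0, 0], [-0.12, 0, 0, 0], [-0.12, 0, 0, 0], [0, 0, 0, 0], [0, 0, 0, 0]],
  ],
)

```text
t: 43.07
tool_pos: [0.5295, 0.3699, 0.2394]
tool_rot: [-0.615, 1.476, 0.616]
contact_force: [1.3, 0.6, -0.4]
opening: 0.0428
```

```bash
python3 st.py
cat > fin.py <<'E'
from h import *
np.set_printoptions(precision=4,suppress=True)
for n in ["wrist","top"]:
    im=grab(n)
    for t in ["handle_ball","capsule_next"]:
      for r in ctrl.trace(n,t)[:2]:
        P=cloud(im,np.argwhere(r["region"]));P=P[P[:,2]>.09]
        if len(P)>5:print(n,t,round(r["score"],2),r["pixel"],np.percentile(P,[1,50,99],axis=0).tolist())
E
python3 fin.py; python3 ball.py
```

```text
43.0667 [0.5295 0.3699 0.2394] psi 45.128934108242 tilt [ 0.0053  0.0027 -1.    ] 0.04283132280469452 [ 1.2638  0.6159 -0.4194] q6 -0.29292284568097915
wrist handle_ball 0.82 [254.8, 216.8] [[0.5138607983757215, 0.30914621405674375, 0.09993528635222565], [0.5392061808440278, 0.3279514533947517, 0.1597505968719335], [0.5565595110824679, 0.35737110050739546, 0.22917693291235727]]
wrist capsule_next 0.85 [277.5, 147.7] [[0.5241588931284622, 0.21183326693788665, 0.09282107387635882], [0.5278218809681934, 0.23726477922299535, 0.10176258169118846], [0.5326402714493753, 0.25987687648672253, 0.10840333912055004]]
top handle_ball 0.51 [190.2, 146.0] [[0.5320304123909492, 0.314830404497151, 0.10240651568905491], [0.5390126899424648, 0.3224206315909597, 0.16207133840010168], [0.5485483410122601, 0.33216837648818937, 0.16990567337363016]]
top capsule_next 0.71 [195.6, 182.6] [[0.5254044911178971, 0.19465689512881046, 0.09669826079100458], [0.5373300402940681, 0.22282616683804757, 0.10873209442594778], [0.5530413539813569, 0.25763225866664213, 0.11667897958413467]]
[0.5275 0.3688 0.2341] 0.043021822749082915 [-0.2095  0.8068 -1.1719]
0.9 sphere [0.5388 0.3253 0.1564] 0.008751311793488342 tool [ 0.0777 -0.0388 -0.0227]
```

The ball is upright at y 0.3253, clamp about 0.008, and the capsule has been pushed onto the stop. I'll back away and make a final check.

>>> move_arm(
  increments=[
    [[-0.14, 0, 0, 0], [-0.14, 0, 0, 0], [-0.1, 0, 0, 0], [0, 0.11, -0.11, 0], [0, 0.11, -0.11, 0], [0, 0, 0, 0], [0, 0, 0, 0]],
  ],
)

```text
t: 44.05
tool_pos: [0.4489, 0.3691, 0.3307]
tool_rot: [-0.617, 1.481, 0.617]
contact_force: [0.6, 0.3, 0.4]
opening: 0.043
```

```bash
python3 st.py
python3 - <<'E'
from h import *
np.set_printoptions(precision=4,suppress=True)
w=grab("wrist");save(w,"a.png",s=1.2);t=grab("top");save(t,"b.png",crop=(120,260,110,370),s=2.9);
for n in ["handle_ball","capsule_next"]:
    for r in ctrl.trace("wrist",n)[:1]:
        P=cloud(w,np.argwhere(r["region"]));P=P[P[:,2]>.1];print(n,r["score"],np.percentile(P,[1,50,99],axis=0).tolist())
for n in ["capsule_done","petri_1","die_body","jar_blue","standard_bottle","dropper_bottle","weight_50"]:
    for r in ctrl.trace("top",n)[:2]:
        P=cloud(t,np.argwhere(r["region"]));print(n,round(r["score"],2),r["pixel"],np.median(P,0))
a=cv2.resize(cv2.imread("pics/a.png"),(400,300));b=cv2.resize(cv2.imread("pics/b.png"),(754,300))
s=grab("scene");save(s,"c.png",crop=(90,350,140,340),s=1.154);c=cv2.resize(cv2.imread("pics/c.png"),(354,300))
cv2.imwrite("pics/fin.png",np.vstack([np.hstack([a,c]),b]))
E
```

```text
44.05 [0.4489 0.3691 0.3307] psi 45.22263634013568 tilt [-0.0001 -0.0002 -1.    ] 0.042965178282604634 [0.5651 0.2795 0.3721] q6 -0.229049648952395
handle_ball 0.53 [[0.5292869973407894, 0.3161199278797339, 0.12748701470351925], [0.5361777591069347, 0.32660532008301263, 0.1614915980608812], [0.5452916298010093, 0.3341221647661236, 0.16557716846333298]]
capsule_next 0.71 [[0.5247339646222274, 0.19784952857318883, 0.10022612841688532], [0.5361052828527905, 0.230155295005069, 0.10701106005078426], [0.5504607608691804, 0.26150893529308056, 0.11076451425622906]]
capsule_done 0.72 [231.7, 327.1] [ 0.432  -0.2303  0.0531]
petri_1 0.82 [182.7, 278.6] [ 0.6047 -0.0643  0.0137]
die_body 0.56 [230.2, 222.7] [0.4304 0.1098 0.0579]
jar_blue 0.51 [174.8, 249.0] [0.6157 0.0309 0.0559]
jar_blue 0.49 [191.4, 146.6] [0.5381 0.3201 0.1649]
standard_bottle 0.69 [154.4, 276.2] [ 0.6781 -0.0592  0.0813]
dropper_bottle 0.74 [193.0, 146.3] [0.5397 0.3218 0.163 ]
dropper_bottle 0.61 [213.3, 308.2] [ 0.4934 -0.1644  0.0656]
```

View pics/fin.png

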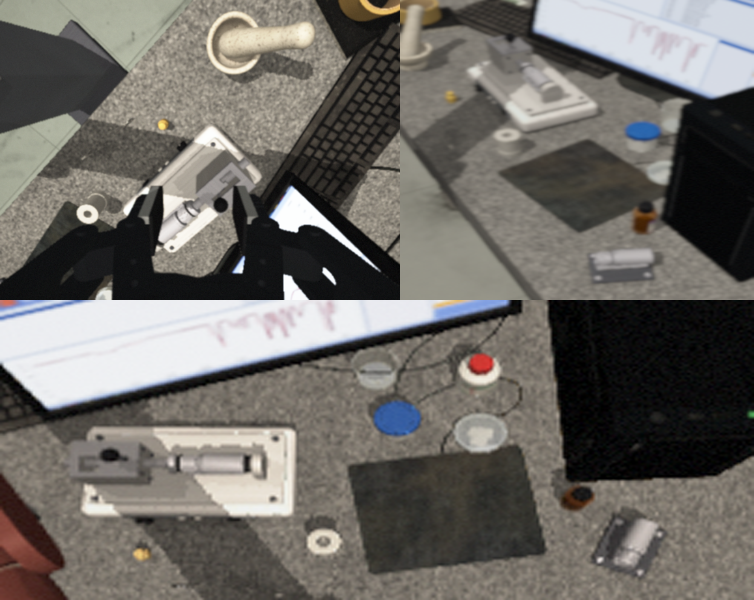

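The final picture shows the fresh capsule clamped in the mill at (215,463) with the handle upright at (110,455). The finished capsule is lying in the rest at (637,540), and the bystanders are where they started. Handing in.

```bash
python3 -c "
from station import ctrl
print(ctrl.finish_job())"
```

```text
the job is handed in; nothing more can be done
None
```

I did the whole job in the order asked and handed it in at about 44 s of the 72 s allowed. The clamp was latched, the finished capsule laid in the bench rest, the fresh one laid in the cradle with its cap towards the clamp, and the clamp released onto it.

**Last checks:**
- **Clamp:** the ball knob is upright, with the slide at about 0.008, the value given for a clamped capsule.
- **Fresh capsule:** it lies against the end stop with its axis near 95 mm.
- **Finished capsule:** it lies still in the V at the right height. It sits about 3–4 mm off the middle along the V, and I left it there.
- **Other things:** the petri dish, die body, blue jar, screw-cap bottle and dropper bottle measured where they were at the start. I checked the brass weight by eye only, because the final detection missed it.

**What went wrong:**
- **Slips:** the ball knob slipped out of the jaws several times while I was latching and unlatching.
- **Finger pressure:** during unlatching, the back of one finger pressed the knob sideways at about 59 N until I backed off. This was the finger, not the gripper's body, and the wrist force stayed under 120 N, but it could still count against the 40 N limit.
- **Clamp release:** when the clamp finally unlatched, it sprang forward on its own instead of being let down slowly.

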